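Make up the stamping kit and the box-making kit

ROBOT

A 7-joint arm with a two-finger parallel gripper is mounted at the origin on a cart in front of the work surface, level with it; the furniture and walls round the work are solid. World frame = base frame: x ahead of the robot, y to its left, z up, the work surface at z = 0. Lengths are in m, angles in degrees, forces in N, time in s.
With the tool pointing down it reaches from about 0.425 to 0.875 m from the base axis. Payload 4.7 kg.
Tool frame: the origin (TCP) lies at the very end of the fingers, on their centre line; the grasp point (between the pads) lies 19 mm behind it; z points along the fingers, y is the direction in which the jaws open and shut (so a half turn about z gives the same grasp; the last joint's range is limited). The gripper opens to 87 mm and grips with 3 to 60 N. Pads are 19 mm wide; open, the fingers measure 117 mm over their backs; the gripper's body (75 mm by 190 mm) begins 51 mm behind the grasp point.
Start: joints at [77.298, 18.392, -4.016, 83.108, 1.295, 78.541, -3.26], TCP at [0.152, -0.632, 0.223] pointing down, gripper open.
Joint ranges: [-163.93, 163.93], [-17.29, 119.83], [-79.2, 71.16], [3.27, 140.29], [-89.18, 269.18], [5.43, 117.66], [-154.24, 154.24]. Speed limits (degrees/s): [147.25, 147.25, 180, 180, 180, 180, 180].

INTERFACE

Orientations are given as [roll, pitch, yaw] about the fixed x, y, z axes, in that order (R = Rz(yaw) Ry(pitch) Rx(roll)).
In Python, from cell import sensors, imaging, ticket gives the robot as it stands.
- The arm moves only by the tool carry_out, never from a script. Its argument "plan" is a list of rows, each an object of numbers: "fingers": the closure, from -1 (fully open) to 1 (shut); "dx", "dy", "dz": the shift along the tool's x, y, z normalised to -1 to 1, where 1 is 0.03 m; "rx", "ry", "rz": the turn, a rotation vector about the tool's x, y, z normalised to -1 to 1, where 1 is 10 degrees. A call has 1 to 12 rows; each row shifts and turns the commanded pose from where the row before left it, along the tool's axes as they then stand; what a row does not reach is not made up. A row lasts 1/8 s, in which the tool goes at most 62.5 mm and 10.7 degrees, less where a joint would pass 70% of its speed; a pose out of reach is approached as far as the arm can. A call with a number of a shift or a turn outside -1 to 1 is refused whole. A call with a gripper value outside its range is refused whole. The fingers move at their own pace and stop on an object; "force" is the grip in N (left out, the last holds). Time passes only in rows, so rows that do not move let the fingers close. It gives the time, the measured TCP pose, the force and the opening at its end, in the units of the state.
- sensors.get_obs(): the state, without advancing time (a new reading comes with each control period).
- imaging.read_camera(name): name is "scene" or "top"; returns a dict with "color" (384x512x3 uint8, red, green, blue), "mtx" (3x3 intrinsics, pixels), "dist_coeffs" ([k1, k2, p1, p2, k3] as OpenCV has them; the pictures are not rectified), "extrinsics" (4x4, takes a point from world to camera coordinates). Camera axes: x right, y down, z forward; pixel columns grow to the right and rows downward; lengths in m; the calibration is good to about 2 mm. A picture is of the moment at which its call begins. There is no depth.
- ticket.sign_off(): hands the job in, once; it reports no verdict.
The state is a dict: "time_s": time; "qpos": joint angles; "joint_velocities": joint speeds; "effort": joint torques, N m; "tool_pos": TCP position; "tool_rot": TCP orientation; "force": force on the tool from outside, world axes, zero at the start; "wrist_torque": the same for the moment, N m; "grip_width": finger opening in m.
Only numpy, scipy, OpenCV 4.12 (cv2) and the standard library are available. Lean on these libraries where they do the work, as an engineer would, in place of code of your own. Each camera call takes 0.05 s, during which the arm holds its last target.

TASK

Make up two kits from the stock at the front of the stand. Stamping kit, in the small undivided tray: the ink pad flat on the tray floor, with the rubber stamp standing on the pad. Box kit, in the longer tray with a divider: the oval box on the floor of the wider bay with the round tin of tacks on its lid, and the cork sanding block flat on the floor of the narrower bay; everything upright, let go and at rest.

Things in the scene. Friction and masses are not known exactly. Their poses are not given: they have to be found in the camera images.
- plain_tray: Small, nearly square, low wooden tray without a divider, 122 (x) x 126 (y) x 12 mm. Floor 4 mm thick (its top is at z = 4 mm), all walls and the divider 6 mm thick and 12 mm high from the stand (8 mm above the tray floor). Fixed to the stand. Origin: centre of the tray's underside, z up. One bay, 110 (x) x 114 (y) mm inside, centred on the origin.
- divided_tray: Longer low wooden tray with one divider, 122 (x) x 190 (y) x 12 mm. Floor 4 mm thick (its top is at z = 4 mm), all walls and the divider 6 mm thick and 12 mm high from the stand (8 mm above the tray floor). Fixed to the stand. Origin: centre of the tray's underside, z up. Two bays, both 110 mm inside along x: the wider bay is 100 mm long in y, centre at y = +39 mm; the narrower bay is 72 mm long in y, centre at y = -53 mm (tray frame).
- ink_pad: Open ink pad, a flat dark rectangular box with a dark red face, 60 (x) x 90 (y) x 9 mm (flat to z = 9 mm, where the stamp is to stand), 70 g. Starts flat on the stand, face up. Origin: centre of the underside, z up out of the face.
- stamp: Wooden hand stamp standing upright: base block 32 (x) x 44 (y) x 20 mm, above it a turned knob, up to 24 mm across, from z = 20 to the top at z = 68 mm; 50 g. Grasp it by the knob. Origin: centre of the underside of the base, z up along the knob.
- oval_box: Closed oval bent-wood box with a flat fixed lid, 64 (x, with the lap of the band; the oval body spans x = -28 to +32 mm) x 86 (y) x 42 mm high, 80 g. Origin: centre of the underside, z up; the lid's top is flat at z = 42 mm, the middle of the oval at x = +2 mm. Starts standing, lid up.
- tack_tin: Low round open blue tin with copper tacks shown inside (they are part of the tin), 55 mm across, 21 mm high, 60 g. Origin: centre of the underside, z up. Can be taken across its outside.
- sanding_block: Cork sanding block, light brown, 42 (x) x 68 (y) x 30 mm, 50 g. Starts flat on the stand. Origin: centre of the underside, z up. Its long side fits the narrower bay only across the tray (along the tray's x).
Things that resemble listed ones, but are neither listed nor needed, are in the scene too. There is more than one size of the ink_pad; the job needs the smaller.

How it is judged:
By the outcome, as a careful person would: the job done as asked, in the order asked, and still so for the second after the job is handed in, with the robot touching nothing.
It also fails if it takes over 118 s, if anything falls off the work surface, if the arm or the gripper's body presses on something with over 40 N, if the wrist force passes 120 N, or if a joint passes its speed limit or range.

## Working session

There is one attempt and no reset: what is moved stays moved. The work goes in short steps, Python scripts to look and compute and a tool call to move; the robot and the scene stay as the last step left them, time stands still between calls to the robot, and variables do not carry over. Pictures are saved under pics/ and viewed, and the job is handed in when it is done.

Besides the shell and the picture viewer there is one more tool, called by a JSON object that holds its "op" and its "data". carry_out: Moves the arm, as the interface text tells. Scaled input: -1 to 1 covers 0.03 m each way for a shift and 10 degrees each way for a turn. Its arguments: {"type":"object","properties":{"plan":{"type":"array"},"force":{"type":"number"}},"required":["plan"]}

```bash
ls; mkdir -p pics; cat > h.py <<'E'
import numpy as np, cv2
from cell import sensors, imaging, ticket
def shot(n,f):
    d=imaging.read_camera(n); cv2.imwrite('pics/'+f+'.png',cv2.cvtColor(d['color'],cv2.COLOR_RGB2BGR)); np.savez('pics/'+f+'.npz',**{k:np.array(v) for k,v in d.items()}); return d
def ld(f): return dict(np.load('pics/'+f+'.npz'))
def px2w(d,uv,z):
    uv=np.array(uv,float).reshape(-1,1,2); n=cv2.undistortPoints(uv,d['mtx'],d['dist_coeffs']).reshape(-1,2)
    R=d['extrinsics'][:3,:3];t=d['extrinsics'][:3,3]; c=-R.T@t
    r=np.c_[n,np.ones(len(n))]@R
    return c+r*((z-c[2])/r[:,2])[:,None]
def w2px(d,P):
    R=d['extrinsics'][:3,:3];t=d['extrinsics'][:3,3]
    return cv2.projectPoints(np.array(P,float).reshape(-1,3),cv2.Rodrigues(R)[0],t,d['mtx'],d['dist_coeffs'])[0].reshape(-1,2)
E
python3 - <<'E'
from h import *
print(sensors.get_obs())
for n in('scene','top'):
    d=shot(n,n+'0'); R=d['extrinsics']; print(n,-R[:3,:3].T@R[:3,3],R[:3,:3].round(3),d['mtx'])
    cv2.imwrite(f'pics/{n}0b.png',cv2.resize(cv2.imread(f'pics/{n}0.png'),(800,600),interpolation=cv2.INTER_CUBIC))
E
```

```text
pics
{'time_s': 0.0, 'qpos': array([77.29746282, 18.43907021, -4.01539128, 83.1754123 ,  1.29439926,
       78.53923365, -3.25996219]), 'joint_velocities': array([ 0.02674768,  0.04460206,  0.05709526, -0.04464979,  0.07636017,
       -0.00647431,  0.09509648]), 'effort': array([ 1.08234184e-03, -4.91284168e+01, -4.03646166e-01, -3.12534642e+01,
       -6.39926735e-02,  4.39780857e-02,  1.84057740e-04]), 'tool_pos': array([ 0.15167892, -0.63149038,  0.22145688]), 'tool_rot': array([-1.79891492e+02,  5.15818910e-03,  1.35120878e+01]), 'force': array([-1.02892089,  0.38709151,  0.15945936]), 'wrist_torque': array([-0.00170913, -0.02755127, -0.02191713]), 'grip_width': 0.08688659222384533}
scene [0.03722681 0.78836613 0.84712944] [[-0.881 -0.473  0.014]
 [-0.296  0.528 -0.796]
 [ 0.369 -0.705 -0.605]] [[393.14576316   0.         251.61739036]
 [  0.         393.14576316 190.92293993]
 [  0.           0.           1.        ]]
top [ 0.1797093  -0.12005921  1.51118828] [[-0.071 -0.998 -0.001]
 [-0.97   0.069 -0.235]
 [ 0.234 -0.016 -0.972]] [[499.84355541   0.         252.33571551]
 [  0.         499.84355541 194.1946252 ]
 [  0.           0.           1.        ]]
```

View pics/scene0b.png

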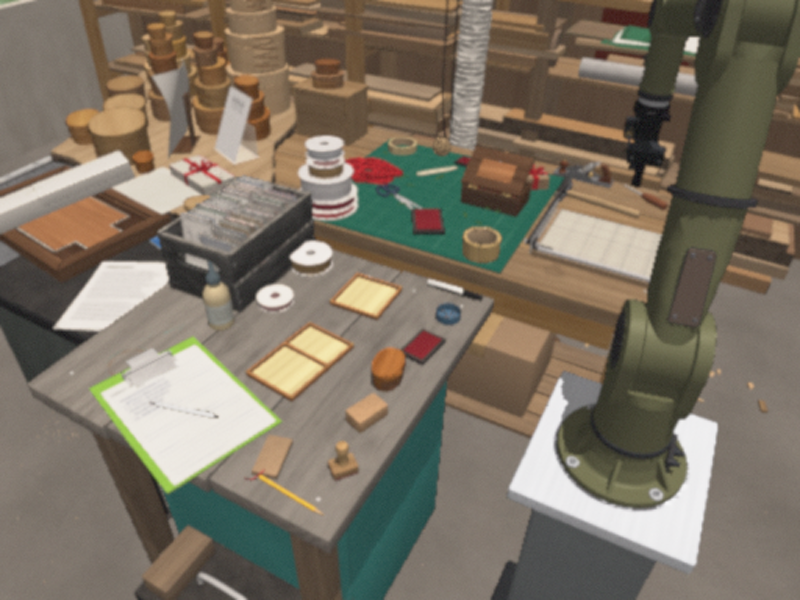

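View pics/top0b.png

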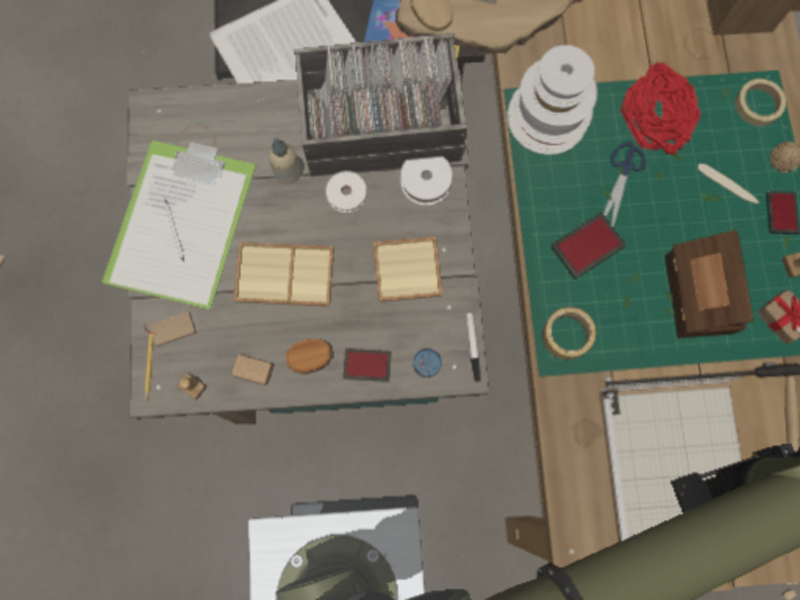

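```bash
python3 - <<'E'
from h import *
a=cv2.imread('pics/top0.png')[140:270,80:315]; cv2.imwrite('pics/topc.png',cv2.resize(a,None,fx=3.4,fy=3.4,interpolation=cv2.INTER_CUBIC))
a=cv2.imread('pics/scene0.png')[165:325,130:325]; cv2.imwrite('pics/scenec.png',cv2.resize(a,None,fx=3.7,fy=3.7,interpolation=cv2.INTER_CUBIC))
a=cv2.imread('pics/top0.png')[110:250,345:512]; cv2.imwrite('pics/topm.png',cv2.resize(a,None,fx=3.5,fy=3.5,interpolation=cv2.INTER_CUBIC))
E
```

```text
(no output)
```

View pics/topc.png

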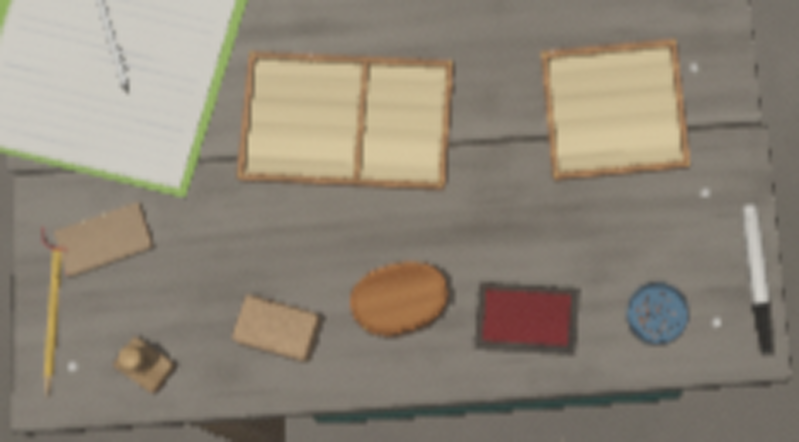

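View pics/scenec.png

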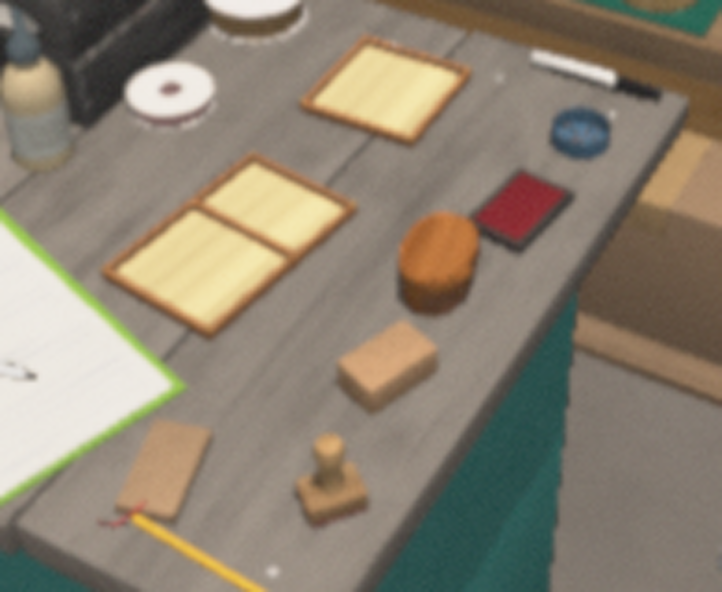

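View pics/topm.png

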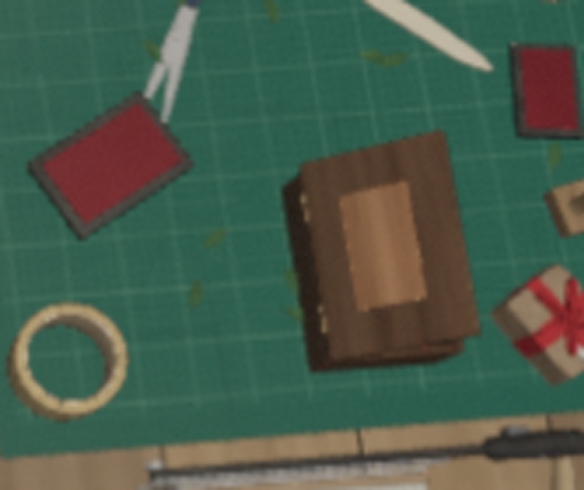

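```bash
cat > fit.py <<'E'
from h import *
from scipy.optimize import minimize
S=4
def box(x0,x1,y0,y1,z0,z1): return np.array([[x,y,z] for x in(x0,x1) for y in(y0,y1) for z in(z0,z1)])
def cyl(rx,ry,z0,z1,cx=0):
    t=np.linspace(0,2*np.pi,48,endpoint=False); return np.vstack([np.c_[cx+rx*np.cos(t),ry*np.sin(t),0*t+z] for z in(z0,z1)])
M={'plain':[box(-.061,.061,-.063,.063,0,.012)],'div':[box(-.061,.061,-.095,.095,0,.012)],
'pad':[box(-.030,.030,-.045,.045,0,.009)],'stamp':[box(-.016,.016,-.022,.022,0,.02),cyl(.008,.008,.02,.05),cyl(.012,.012,.05,.064)],
'oval':[cyl(.030,.043,0,.042,.002)],'tin':[cyl(.0275,.0275,0,.021)],'block':[box(-.021,.021,-.034,.034,0,.03)]}
def render(d,parts,x,y,yaw,z,roi):
    c,s=np.cos(yaw),np.sin(yaw); u0,v0,u1,v1=roi
    m=np.zeros(((v1-v0)*S,(u1-u0)*S),np.uint8)
    for P in parts:
        W=np.c_[c*P[:,0]-s*P[:,1]+x,s*P[:,0]+c*P[:,1]+y,P[:,2]+z]
        q=(w2px(d,W)+.5-[u0,v0])*S
        h=cv2.convexHull(np.round(q*16-8).astype(np.int32)); cv2.fillConvexPoly(m,h,255,shift=4)
    return cv2.resize(m,None,fx=1/S,fy=1/S,interpolation=cv2.INTER_AREA)/255.
def softmask(img,roi,kind):
    u0,v0,u1,v1=roi; a=img[v0:v1,u0:u1].astype(float)
    # feature: distance from local background along object colour direction
    return a
def fit(name,views,x0,zb=0,sym=None,pad=14,out=None,parts=None):
    """views: list of dicts; at each iteration estimate fg/bg colour by linear regression image ~ a*mask+b, minimise residual"""
    parts=parts or M[name]
    rois=[];ims=[]
    for d in views:
        q=w2px(d,np.vstack(parts)+[x0[0],x0[1],zb]); lo=q.min(0)-pad; hi=q.max(0)+pad
        r=(max(0,int(lo[0])),max(0,int(lo[1])),min(512,int(hi[0])),min(384,int(hi[1]))); rois.append(r)
        ims.append(d['color'][r[1]:r[3],r[0]:r[2]].astype(float))
    def cost(p):
        tot=0
        for d,r,a in zip(views,rois,ims):
            m=render(d,parts,p[0]/1e3,p[1]/1e3,np.radians(p[2]),zb,r); 
            m=cv2.GaussianBlur(m,(0,0),.6)
            A=np.c_[m.ravel(),np.ones(m.size)]; Y=a.reshape(-1,3)
            s,res,_,_=np.linalg.lstsq(A,Y,rcond=None); e=Y-A@s
            tot+=(e**2).sum()/((Y-Y.mean(0))**2).sum()
        return tot/len(views)
    best=None
    for dy in (0,-8,8):
        p0=np.array([x0[0]*1e3,x0[1]*1e3,x0[2]+dy])
        sim=np.vstack([p0,p0+[8,0,0],p0+[0,8,0],p0+[0,0,10]])
        o=minimize(cost,p0,method='Nelder-Mead',options=dict(initial_simplex=sim,xatol=.05,fatol=1e-6,maxiter=300))
        if best is None or o.fun<best.fun: best=o
    return best.x,best.fun
E
cat > m0.py <<'E'
from fit import *
t=ld('top0'); s=ld('scene0')
def c2(c): return (np.array(c)+.5)/3.4-.5+[80,140]
G={'div':((345,120),.012,-3),'plain':((615,110),.012,5),'pad':((527,318),.009,2),'oval':((400,299),.042,0),'tin':((658,313),.021,0),'block':((277,327),.03,-10),'stamp':((147,365),.02,-30)}
for n,(c,z,y) in G.items():
    p=px2w(t,c2(c),z)[0]
    for lab,V in (('top',[t]),('scene',[s]),('both',[t,s])):
        b,f=fit(n,V,(p[0],p[1],y)); print(n,lab,b.round(1),round(f,3),p[:2].round(3))
E
python3 m0.py
```

```text
div top [625.7  75.5  -7.2] 0.58 [0.618 0.072]
div scene [627.1  64.6  -6.7] 0.829 [0.618 0.072]
div both [625.6  73.   -8.1] 0.713 [0.618 0.072]
plain top [ 616.2 -175.1    1.6] 0.279 [ 0.61  -0.175]
plain scene [ 618.9 -185.1    1.9] 0.701 [ 0.61  -0.175]
plain both [ 616.7 -176.9    1. ] 0.503 [ 0.61  -0.175]
pad top [424.7 -82.2  -7.8] 0.324 [ 0.424 -0.082]
pad scene [423.4 -78.6  -5.8] 0.763 [ 0.424 -0.082]
pad both [424.5 -81.5  -7.4] 0.548 [ 0.424 -0.082]
oval top [445.1  27.8  13.8] 0.603 [0.443 0.027]
oval scene [442.2  27.6  -1.1] 0.741 [0.443 0.027]
oval both [444.6  27.7   9.8] 0.676 [0.443 0.027]
tin top [ 4.196e+02 -1.986e+02  2.000e-01] 0.577 [ 0.418 -0.199]
tin scene [ 418.8 -196.3   13.4] 0.88 [ 0.418 -0.199]
tin both [ 419.6 -198.4   10. ] 0.729 [ 0.418 -0.199]
block top [431.2 145.6 -19.9] 0.576 [0.428 0.137]
block scene [441.1 125.5 -16.6] 0.844 [0.428 0.137]
block both [431.7 145.5 -18.4] 0.754 [0.428 0.137]
stamp top [408.5 251.5 -50.2] 0.825 [0.404 0.254]
stamp scene [402.8 262.  -35.2] 0.903 [0.404 0.254]
stamp both [407.7 254.1 -47. ] 0.881 [0.404 0.254]
```

```bash
cat >> fit.py <<'E'
TOP={'plain':[box(-.055,.055,-.057,.057,.008,.008)],'div':[box(-.055,.055,-.011,.089,.006,.006),box(-.055,.055,-.089,-.017,.006,.006)],'pad':[box(-.025,.025,-.040,.040,.009,.009)],
'stamp':[box(-.016,.016,-.022,.022,.02,.02)],'oval':[cyl(.03,.043,.042,.042,.002)],'tin':[cyl(.0255,.0255,.021,.021)],'block':[box(-.021,.021,-.034,.034,.03,.03)]}
KN=[cyl(.008,.008,.02,.05),cyl(.012,.012,.05,.064)]
def fit2(name,views,x0,zb=0,w=5):
    parts=M[name]; data=[]
    for d in views:
        q=w2px(d,np.vstack(parts)+[x0[0],x0[1],zb]); lo=q.min(0)-14; hi=q.max(0)+14
        r=(max(0,int(lo[0])),max(0,int(lo[1])),min(512,int(hi[0])),min(384,int(hi[1])))
        m=render(d,parts,x0[0],x0[1],np.radians(x0[2]),zb,r)>.5
        k=cv2.dilate(m.astype(np.uint8),np.ones((2*w+1,2*w+1)))>0
        data.append((d,r,d['color'][r[1]:r[3],r[0]:r[2]].astype(float)[k],k))
    def cost(p):
        tot=0
        for d,r,Y,k in data:
            cols=[]
            for pt in [parts,TOP[name]]+([KN] if name=='stamp' else []):
                m=cv2.GaussianBlur(render(d,pt,p[0]/1e3,p[1]/1e3,np.radians(p[2]),zb,r),(0,0),.6); cols.append(m[k])
            A=np.c_[np.array(cols).T,np.ones(k.sum())]
            e=Y-A@np.linalg.lstsq(A,Y,rcond=None)[0]
            tot+=(e**2).sum()/((Y-Y.mean(0))**2).sum()
        return tot/len(data)
    best=None
    for dy in (0,-10,10):
        p0=np.array([x0[0]*1e3,x0[1]*1e3,x0[2]+dy])
        sim=np.vstack([p0,p0+[5,0,0],p0+[0,5,0],p0+[0,0,8]])
        o=minimize(cost,p0,method='Nelder-Mead',options=dict(initial_simplex=sim,xatol=.05,fatol=1e-6,maxiter=300))
        if best is None or o.fun<best.fun: best=o
    return best.x,best.fun
def overlay(d,fits,f,roi,sc,zb={}):
    u0,v0,u1,v1=roi; a=cv2.cvtColor(d['color'],cv2.COLOR_RGB2BGR)[v0:v1,u0:u1]; a=cv2.resize(a,None,fx=sc,fy=sc,interpolation=cv2.INTER_CUBIC)
    for n,p in fits.items():
        c,s=np.cos(np.radians(p[2])),np.sin(np.radians(p[2]))
        for P in M[n]+TOP[n]:
            W=np.c_[c*P[:,0]-s*P[:,1]+p[0]/1e3,s*P[:,0]+c*P[:,1]+p[1]/1e3,P[:,2]+zb.get(n,0)]
            q=(w2px(d,W)+.5-[u0,v0])*sc; cv2.polylines(a,[cv2.convexHull(q.astype(np.float32)).astype(int)],True,(0,255,0),1)
    cv2.imwrite('pics/'+f+'.png',a)
E
cat > m1.py <<'E'
from fit import *
t=ld('top0'); s=ld('scene0')
G={'div':(626,75,-7),'plain':(616,-175,1.6),'pad':(424.7,-82,-7),'oval':(445,27.8,10),'tin':(419.6,-198.6,0),'block':(431,140,-18),'stamp':(405,254,-48)}
F={}
for n,p in G.items():
    for lab,V in (('top',[t]),('scene',[s]),('both',[t,s])):
        b,f=fit2(n,V,(p[0]/1e3,p[1]/1e3,p[2])); print(n,lab,b.round(1),round(f,3))
    F[n]=b
import json; json.dump({k:list(v) for k,v in F.items()},open('f.json','w'))
overlay(t,F,'ot',(80,140,315,270),3.4); overlay(s,F,'os',(130,165,325,325),3.7)
E
python3 m1.py
```

```text
div top [619.5  71.7  -6.8] 0.069
div scene [618.2  74.7  -6.6] 0.086
div both [619.4  72.9  -6.6] 0.097
plain top [ 612.3 -174.7    1.3] 0.062
plain scene [ 609.7 -171.     1.2] 0.072
plain both [ 611.3 -173.3    1.7] 0.084
pad top [424.7 -82.2  -7.7] 0.026
pad scene [422.9 -78.9  -7.3] 0.196
pad both [424.1 -81.4  -8.2] 0.127
oval top [444.9  27.3  12.4] 0.163
oval scene [442.9  29.1   7.2] 0.305
oval both [444.5  27.6  11.7] 0.24
tin top [ 419.2 -198.6   18.3] 0.167
tin scene [ 418.8 -196.1   -5.7] 0.183
tin both [ 419.3 -198.4    3.1] 0.183
block top [428.2 139.8 -18.7] 0.153
block scene [426.7 142.1 -18.2] 0.291
block both [427.8 140.4 -18.3] 0.239
stamp top [407.  243.6 -63.7] 0.54
stamp scene [402.7 262.  -35.2] 0.563
stamp both [405.6 259.2 -40. ] 0.637
```

```bash
sleep 1
```

```text
(no output)
```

View pics/ot.png

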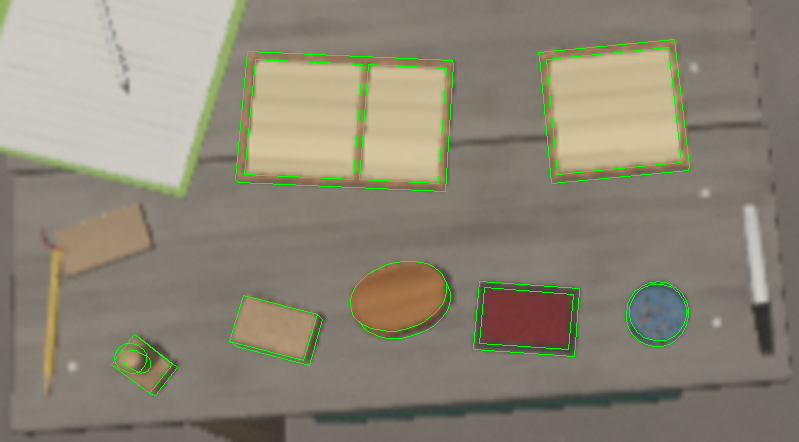

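View pics/os.png

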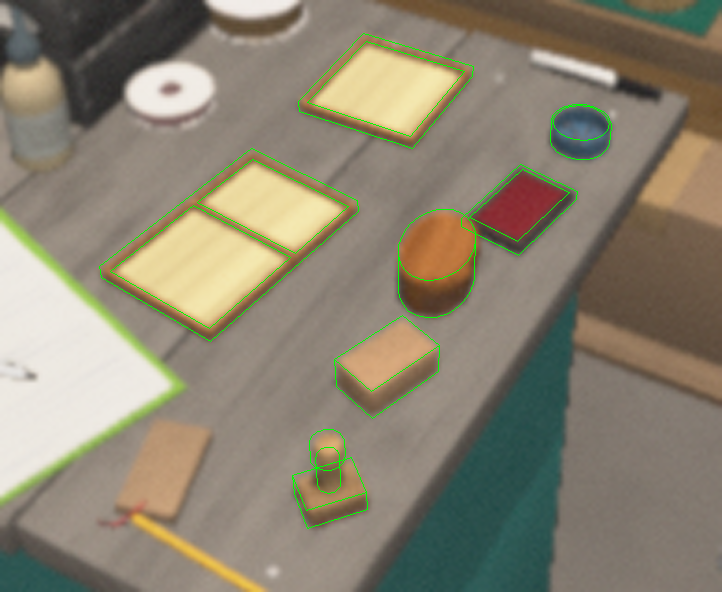

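```bash
cat > go.py <<'E'
# usage: go.py x y z yaw (mm,deg); prints shift in tool axes at target yaw, units
import sys; from h import *
o=sensors.get_obs(); p=o['tool_pos']; R=o['tool_rot']; x,y,z,yaw=map(float,sys.argv[1:5])
d=np.array([x,y,z])/1e3-p; a=(yaw-R[2]+180)%360-180; c,s=np.cos(np.radians(yaw)),np.sin(np.radians(yaw))
print('t',round(o['time_s'],2),'pos',(p*1e3).round(1),'rot',R.round(2),'w',round(o['grip_width']*1e3,1),'F',o['force'].round(1),'q',o['qpos'].round(0))
print('rz total',round(-a/10,3),'dx',round((c*d[0]+s*d[1])/.03,3),'dy',round((s*d[0]-c*d[1])/.03,3),'dz',round(-d[2]/.03,3), 'tilt rx,ry?',)
E
python3 go.py 400 -250 180 82
```

```text
t 0.1 pos [ 151.7 -631.5  221.6] rot [-179.9     0.     13.51] w 87.0 F [-0.   0.3  0.3] q [77. 18. -4. 83.  1. 79. -3.]
rz total -6.849 dx 13.746 dy 6.426 dz 1.386 tilt rx,ry?
```

{"op": "carry_out", "data": {"plan": [{"rz":-0.98,"fingers":-1},{"rz":-0.98},{"rz":-0.98},{"rz":-0.98},{"rz":-0.98},{"rz":-0.98},{"rz":-0.97},{"dx":0.98,"dy":0.46},{"dx":0.98,"dy":0.46},{"dx":0.98,"dy":0.46},{"dx":0.98,"dy":0.46},{"dx":0.98,"dy":0.46}], "force": 20}}

```text
validation failed for argument at $.pl...
```

```bash
python3 go.py 424 -82 120 82
```

```text
t 0.1 pos [ 151.7 -631.5  221.6] rot [-179.9     0.     13.51] w 87.0 F [-0.   0.3  0.3] q [77. 18. -4. 83.  1. 79. -3.]
rz total -6.849 dx 19.403 dy 6.439 dz 3.386 tilt rx,ry?
```

{"op": "carry_out", "data": {"plan": [{"fingers":-1,"dx":0,"dy":0,"dz":0,"rx":0,"ry":0,"rz":-0.98},{"fingers":-1,"dx":0,"dy":0,"dz":0,"rx":0,"ry":0,"rz":-0.98}], "force": 20}}

```text
time_s: 0.35
tool_pos: [0.1518, -0.6317, 0.2219]
tool_rot: [-179.9, -0.0, 33.4]
force: [0.0, -0.6, 0.4]
grip_width: 0.087
```

{"op": "carry_out", "data": {"plan": [{"fingers":-1,"rz":-0.98},{"fingers":-1,"rz":-0.98},{"fingers":-1,"rz":-0.98},{"fingers":-1,"rz":-0.98},{"fingers":-1,"rz":-0.97}]}}

```text
validation failed for argument at $.pl...
```

Every key must be present, so I'll write full rows.

{"op": "carry_out", "data": {"plan": [{"fingers":-1,"dx":0,"dy":0,"dz":0.2,"rx":0,"ry":0,"rz":-0.98},{"fingers":-1,"dx":0,"dy":0,"dz":0.2,"rx":0,"ry":0,"rz":-0.98},{"fingers":-1,"dx":0,"dy":0,"dz":0.2,"rx":0,"ry":0,"rz":-0.98},{"fingers":-1,"dx":0,"dy":0,"dz":0.2,"rx":0,"ry":0,"rz":-0.98},{"fingers":-1,"dx":0,"dy":0,"dz":0.2,"rx":0,"ry":0,"rz":-0.97},{"fingers":-1,"dx":0.98,"dy":0.46,"dz":0,"rx":0,"ry":0,"rz":0},{"fingers":-1,"dx":0.98,"dy":0.46,"dz":0,"rx":0,"ry":0,"rz":0},{"fingers":-1,"dx":0.98,"dy":0.46,"dz":0,"rx":0,"ry":0,"rz":0},{"fingers":-1,"dx":0.98,"dy":0.46,"dz":0,"rx":0,"ry":0,"rz":0},{"fingers":-1,"dx":0.98,"dy":0.46,"dz":0,"rx":0,"ry":0,"rz":0},{"fingers":-1,"dx":0.98,"dy":0.46,"dz":0,"rx":0,"ry":0,"rz":0},{"fingers":-1,"dx":0.98,"dy":0.46,"dz":0,"rx":0,"ry":0,"rz":0}]}}

```text
time_s: 1.85
tool_pos: [0.2765, -0.4405, 0.1922]
tool_rot: [-180.0, -0.0, 82.0]
force: [-0.4, 0.6, 0.7]
grip_width: 0.0874
```

```bash
python3 go.py 400 -250 120 82;python3 go.py 424 -82 120 82
```

```text
t 1.85 pos [ 276.5 -440.5  192.2] rot [-1.7998e+02 -2.0000e-02  8.2010e+01] w 87.4 F [-0.4  0.6  0.7] q [ 75.   5. -21. 103.   2.  72.  46.]
rz total 0.001 dx 6.86 dy 3.194 dz 2.406 tilt rx,ry?
t 1.85 pos [ 276.5 -440.5  192.2] rot [-1.7998e+02 -2.0000e-02  8.2010e+01] w 87.4 F [-0.4  0.6  0.7] q [ 75.   5. -21. 103.   2.  72.  46.]
rz total 0.001 dx 12.517 dy 3.207 dz 2.406 tilt rx,ry?
```

{"op": "carry_out", "data": {"plan": [{"fingers":-1,"dx":0.98,"dy":0.456,"dz":0,"rx":0,"ry":0,"rz":0},{"fingers":-1,"dx":0.98,"dy":0.456,"dz":0,"rx":0,"ry":0,"rz":0},{"fingers":-1,"dx":0.98,"dy":0.456,"dz":0,"rx":0,"ry":0,"rz":0},{"fingers":-1,"dx":0.98,"dy":0.456,"dz":0,"rx":0,"ry":0,"rz":0},{"fingers":-1,"dx":0.98,"dy":0.456,"dz":0,"rx":0,"ry":0,"rz":0},{"fingers":-1,"dx":0.98,"dy":0.456,"dz":0,"rx":0,"ry":0,"rz":0},{"fingers":-1,"dx":0.98,"dy":0.456,"dz":0,"rx":0,"ry":0,"rz":0},{"fingers":-1,"dx":0.98,"dy":0,"dz":0.5,"rx":0,"ry":0,"rz":0},{"fingers":-1,"dx":0.98,"dy":0,"dz":0.5,"rx":0,"ry":0,"rz":0},{"fingers":-1,"dx":0.98,"dy":0,"dz":0.5,"rx":0,"ry":0,"rz":0},{"fingers":-1,"dx":0.98,"dy":0,"dz":0.5,"rx":0,"ry":0,"rz":0},{"fingers":-1,"dx":0.98,"dy":0,"dz":0.4,"rx":0,"ry":0,"rz":0}]}}

```text
time_s: 3.35
tool_pos: [0.4195, -0.1045, 0.1197]
tool_rot: [-180.0, 0.0, 82.0]
force: [-0.4, 0.7, -0.1]
grip_width: 0.0873
```

```bash
python3 go.py 424 -82 80 82
```

```text
t 3.35 pos [ 419.5 -104.5  119.7] rot [-1.7995e+02  1.0000e-02  8.2010e+01] w 87.3 F [-0.4  0.7 -0.1] q [ 55.  -3. -43. 118.  -2.  64.   5.]
rz total 0.001 dx 0.765 dy 0.044 dz 1.324 tilt rx,ry?
```

{"op": "carry_out", "data": {"plan": [{"fingers":-1,"dx":0.76,"dy":0.04,"dz":0.66,"rx":0,"ry":0,"rz":0},{"fingers":-1,"dx":0,"dy":0,"dz":0.66,"rx":0,"ry":0,"rz":0},{"fingers":-1,"dx":0,"dy":0,"dz":0.7,"rx":0,"ry":0,"rz":0},{"fingers":-1,"dx":0,"dy":0,"dz":0.6,"rx":0,"ry":0,"rz":0}]}}

```text
time_s: 3.85
tool_pos: [0.4238, -0.0831, 0.041]
tool_rot: [-180.0, 0.0, 82.0]
force: [0.3, -0.5, 0.3]
grip_width: 0.0873
```

```bash
python3 go.py 424 -82 2 82; python3 - <<'E'
from h import *
for n,f in(('top',3.4),('scene',3.7)):
    d=shot(n,n+'1'); o=sensors.get_obs(); p=o['tool_pos']
    q=w2px(d,[p])[0]; print(n,q)
    u,v=(q-[60,50]).astype(int); u=max(u,0);v=max(v,0)
    a=cv2.imread(f'pics/{n}1.png'); cv2.circle(a,(int(round(q[0]))*1,int(round(q[1]))),1,(0,255,0),-1)
    cv2.imwrite(f'pics/{n}1c.png',cv2.resize(a[v:v+100,u:u+130],None,fx=6,fy=6,interpolation=cv2.INTER_CUBIC))
E
```

```text
t 3.85 pos [423.8 -83.1  41. ] rot [-179.96    0.     82.02] w 87.3 F [ 0.3 -0.5  0.3] q [ 52.   5. -45. 123.   5.  54.  -4.]
rz total 0.002 dx 0.036 dy 0.002 dz 1.3 tilt rx,ry?
top [234.38486283 232.16953506]
scene [271.1298539  212.41552034]
```

View pics/top1c.png

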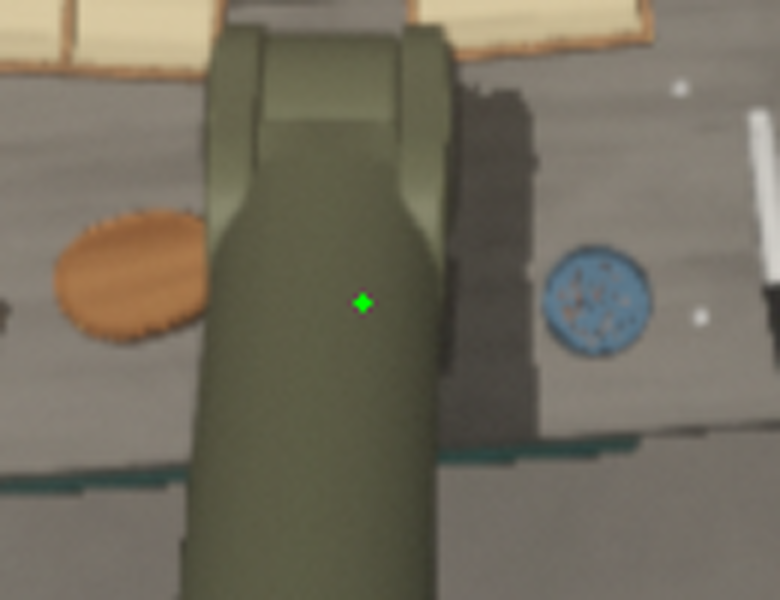

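View pics/scene1c.png

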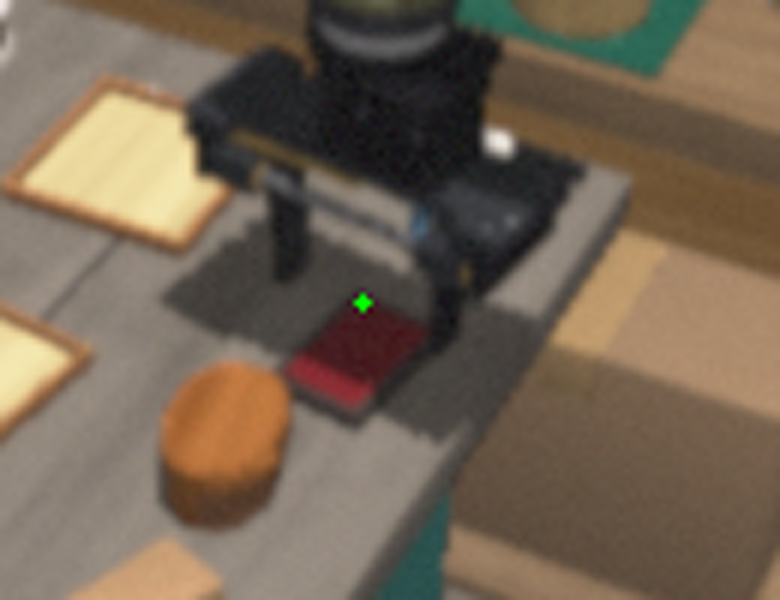

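{"op": "carry_out", "data": {"plan": [{"fingers":-1,"dx":0.1,"dy":0,"dz":0.6,"rx":0,"ry":0,"rz":0},{"fingers":-1,"dx":0,"dy":0,"dz":0.4,"rx":0,"ry":0,"rz":0},{"fingers":-1,"dx":0,"dy":0,"dz":0.26,"rx":0,"ry":0,"rz":0},{"fingers":1,"dx":0,"dy":0,"dz":0,"rx":0,"ry":0,"rz":0},{"fingers":1,"dx":0,"dy":0,"dz":0,"rx":0,"ry":0,"rz":0},{"fingers":1,"dx":0,"dy":0,"dz":0,"rx":0,"ry":0,"rz":0},{"fingers":1,"dx":0,"dy":0,"dz":0,"rx":0,"ry":0,"rz":0},{"fingers":1,"dx":0,"dy":0,"dz":0,"rx":0,"ry":0,"rz":0}], "force": 20}}

```text
time_s: 4.95
tool_pos: [0.4251, -0.0804, 0.0045]
tool_rot: [180.0, 0.0, 82.0]
force: [-0.4, 0.1, 3.2]
grip_width: 0.0592
```

```bash
python3 go.py 610 -172 50 91.4
```

```text
t 4.95 pos [425.1 -80.4   4.5] rot [1.7996e+02 2.0000e-02 8.2010e+01] w 59.2 F [-0.4  0.1  3.2] q [ 50.  10. -45. 124.   9.  49.  -8.]
rz total -0.939 dx -3.203 dy 6.088 dz -1.517 tilt rx,ry?
```

{"op": "carry_out", "data": {"plan": [{"fingers":1,"dx":0,"dy":0,"dz":-0.4,"rx":0,"ry":0,"rz":0},{"fingers":1,"dx":0,"dy":0,"dz":-0.7,"rx":0,"ry":0,"rz":0},{"fingers":1,"dx":0,"dy":0,"dz":-0.7,"rx":0,"ry":0,"rz":-0.94},{"fingers":1,"dx":0,"dy":0,"dz":-0.2,"rx":0,"ry":0,"rz":0}]}}

```text
time_s: 5.45
tool_pos: [0.4257, -0.0805, 0.0656]
tool_rot: [179.9, 0.1, 91.3]
force: [0.7, -0.4, -1.1]
grip_width: 0.0596
```

```bash
cat > look.py <<'E'
import sys; from h import *
# look.py cam name u v w h scale
n,f=sys.argv[1:3]; u,v,w,h,s=map(float,sys.argv[3:8]); shot(n,f); u,v,w,h=map(int,(u,v,w,h))
a=cv2.imread(f'pics/{f}.png')[v:v+h,u:u+w]; cv2.imwrite(f'pics/{f}c.png',cv2.resize(a,None,fx=s,fy=s,interpolation=cv2.INTER_CUBIC))
E
python3 look.py scene s2 200 150 130 100 6; python3 go.py 610 -172 50 91.4
```

```text
t 5.5 pos [425.6 -80.6  65.6] rot [1.7988e+02 9.0000e-02 9.1230e+01] w 59.4 F [-0.2  0.4 -1.1] q [ 53.   3. -46. 122.   2.  56.   7.]
rz total -0.017 dx -3.197 dy 6.071 dz 0.519 tilt rx,ry?
```

View pics/s2c.png

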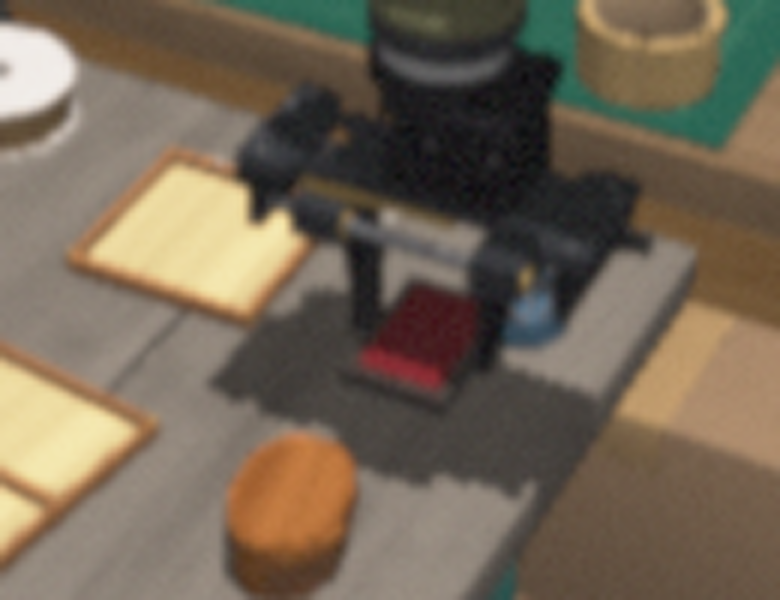

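{"op": "carry_out", "data": {"plan": [{"fingers":1,"dx":-0.457,"dy":0.867,"dz":0,"rx":0,"ry":0,"rz":0},{"fingers":1,"dx":-0.457,"dy":0.867,"dz":0,"rx":0,"ry":0,"rz":0},{"fingers":1,"dx":-0.457,"dy":0.867,"dz":0,"rx":0,"ry":0,"rz":0},{"fingers":1,"dx":-0.457,"dy":0.867,"dz":0,"rx":0,"ry":0,"rz":0},{"fingers":1,"dx":-0.457,"dy":0.867,"dz":0,"rx":0,"ry":0,"rz":0},{"fingers":1,"dx":-0.457,"dy":0.867,"dz":0,"rx":0,"ry":0,"rz":0},{"fingers":1,"dx":-0.457,"dy":0.867,"dz":0,"rx":0,"ry":0,"rz":0},{"fingers":1,"dx":0,"dy":0,"dz":0.6,"rx":0,"ry":0,"rz":0},{"fingers":1,"dx":0,"dy":0,"dz":0.5,"rx":0,"ry":0,"rz":0},{"fingers":1,"dx":0,"dy":0,"dz":0,"rx":0,"ry":0,"rz":0}]}}

```text
time_s: 6.75
tool_pos: [0.6065, -0.1707, 0.0286]
tool_rot: [-179.7, -0.1, 91.4]
force: [-0.1, -0.2, -0.9]
grip_width: 0.0598
```

```bash

python3 look.py scene s3 160 130 130 100 6; python3 go.py 610 -172 10 91.4
```

```text
t 6.8 pos [ 607.6 -171.    29.9] rot [-1.7985e+02 -4.0000e-02  9.1420e+01] w 59.5 F [ 0.7  0.9 -0.5] q [ 44.  31. -39.  96.  22.  61.  -1.]
rz total 0.002 dx -0.036 dy 0.08 dz 0.663 tilt rx,ry?
```

View pics/s3c.png

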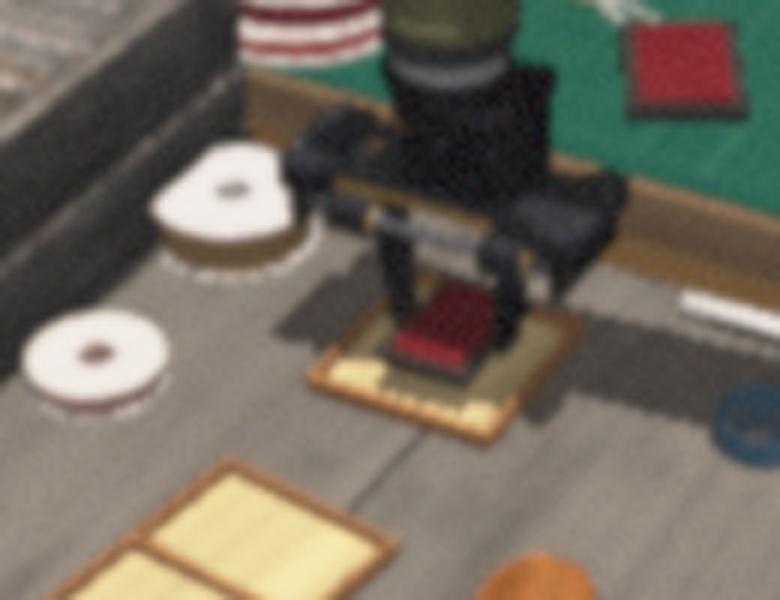

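{"op": "carry_out", "data": {"plan": [{"fingers":1,"dx":0,"dy":0.06,"dz":0.34,"rx":0,"ry":0,"rz":0},{"fingers":1,"dx":0,"dy":0,"dz":0.25,"rx":0,"ry":0,"rz":0},{"fingers":1,"dx":0,"dy":0,"dz":0,"rx":0,"ry":0,"rz":0},{"fingers":1,"dx":0,"dy":0,"dz":0,"rx":0,"ry":0,"rz":0}]}}

```text
time_s: 7.3
tool_pos: [0.611, -0.1717, 0.0136]
tool_rot: [180.0, 0.0, 91.4]
force: [-0.0, -0.0, -0.2]
grip_width: 0.0594
```

{"op": "carry_out", "data": {"plan": [{"fingers":1,"dx":0,"dy":0,"dz":0.1,"rx":0,"ry":0,"rz":0},{"fingers":1,"dx":0,"dy":0,"dz":0.06,"rx":0,"ry":0,"rz":0},{"fingers":1,"dx":0,"dy":0,"dz":0,"rx":0,"ry":0,"rz":0}]}}

```text
time_s: 7.68
tool_pos: [0.6109, -0.1716, 0.0086]
tool_rot: [180.0, 0.0, 91.4]
force: [-0.3, 0.3, -0.5]
grip_width: 0.0593
```

{"op": "carry_out", "data": {"plan": [{"fingers":1,"dx":0,"dy":0,"dz":0.05,"rx":0,"ry":0,"rz":0},{"fingers":1,"dx":0,"dy":0,"dz":0,"rx":0,"ry":0,"rz":0}]}}

```text
time_s: 7.92
tool_pos: [0.611, -0.1717, 0.0085]
tool_rot: [-180.0, 0.0, 91.4]
force: [-3.5, 0.6, 8.2]
grip_width: 0.0589
```

{"op": "carry_out", "data": {"plan": [{"fingers":-0.6,"dx":0,"dy":0,"dz":-0.03,"rx":0,"ry":0,"rz":0},{"fingers":-0.6,"dx":0,"dy":0,"dz":0,"rx":0,"ry":0,"rz":0},{"fingers":-0.6,"dx":0,"dy":0,"dz":0,"rx":0,"ry":0,"rz":0},{"fingers":-0.6,"dx":0,"dy":0,"dz":-0.4,"rx":0,"ry":0,"rz":0},{"fingers":-0.6,"dx":0,"dy":0,"dz":-0.8,"rx":0,"ry":0,"rz":0},{"fingers":-0.6,"dx":0,"dy":0,"dz":-1,"rx":0,"ry":0,"rz":0},{"fingers":-0.6,"dx":0,"dy":0,"dz":-1,"rx":0,"ry":0,"rz":0},{"fingers":-0.6,"dx":0,"dy":0,"dz":-0.6,"rx":0,"ry":0,"rz":0}]}}

```text
time_s: 8.93
tool_pos: [0.6118, -0.1716, 0.1245]
tool_rot: [179.9, 0.1, 91.4]
force: [0.0, 0.9, -0.0]
grip_width: 0.0697
```

```bash
python3 look.py scene s4 160 130 130 100 6; python3 go.py 403 261 130 142; python3 go.py 403 261 130 52
```

```text
t 8.97 pos [ 612.8 -171.8  126.3] rot [1.7972e+02 1.2000e-01 9.1410e+01] w 68.8 F [ 0.4 -0.3  1.5] q [ 46.  25. -42.  91.  18.  70.   2.]
rz total -5.059 dx 14.394 dy 7.064 dz -0.122 tilt rx,ry?
t 8.97 pos [ 612.8 -171.8  126.3] rot [1.7972e+02 1.2000e-01 9.1410e+01] w 68.8 F [ 0.4 -0.3  1.5] q [ 46.  25. -42.  91.  18.  70.   2.]
rz total 3.941 dx 7.064 dy -14.394 dz -0.122 tilt rx,ry?
```

View pics/s4c.png

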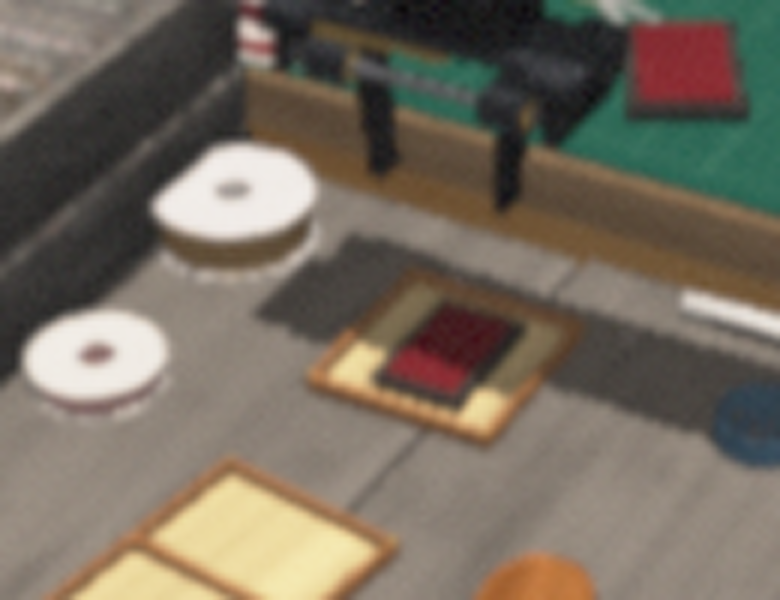

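{"op": "carry_out", "data": {"plan": [{"fingers":-0.6,"dx":0,"dy":0,"dz":-0.1,"rx":0,"ry":0,"rz":0.985},{"fingers":-0.6,"dx":0,"dy":0,"dz":0,"rx":0,"ry":0,"rz":0.985},{"fingers":-0.6,"dx":0,"dy":0,"dz":0,"rx":0,"ry":0,"rz":0.985},{"fingers":-0.6,"dx":0,"dy":0,"dz":0,"rx":0,"ry":0,"rz":0.985},{"fingers":-0.6,"dx":0.471,"dy":-0.96,"dz":0,"rx":0,"ry":0,"rz":0},{"fingers":-0.6,"dx":0.471,"dy":-0.96,"dz":0,"rx":0,"ry":0,"rz":0},{"fingers":-0.6,"dx":0.471,"dy":-0.96,"dz":0,"rx":0,"ry":0,"rz":0},{"fingers":-0.6,"dx":0.471,"dy":-0.96,"dz":0,"rx":0,"ry":0,"rz":0},{"fingers":-0.6,"dx":0.471,"dy":-0.96,"dz":0,"rx":0,"ry":0,"rz":0},{"fingers":-0.6,"dx":0.471,"dy":-0.96,"dz":0,"rx":0,"ry":0,"rz":0},{"fingers":-0.6,"dx":0.471,"dy":-0.96,"dz":0,"rx":0,"ry":0,"rz":0},{"fingers":-0.6,"dx":0.471,"dy":-0.96,"dz":0,"rx":0,"ry":0,"rz":0}]}}

```text
time_s: 10.48
tool_pos: [0.4979, 0.0602, 0.1245]
tool_rot: [-180.0, 0.0, 52.0]
force: [0.1, 0.7, 0.5]
grip_width: 0.0695
```

```bash
python3 go.py 403 261 110 52
```

```text
t 10.47 pos [497.9  60.2 124.5] rot [-1.7997e+02  3.0000e-02  5.2010e+01] w 69.5 F [0.1 0.7 0.5] q [ 32.   8. -44. 110.   6.  65. -53.]
rz total 0.001 dx 3.327 dy -6.615 dz 0.483 tilt rx,ry?
```

{"op": "carry_out", "data": {"plan": [{"fingers":-0.6,"dx":0.471,"dy":-0.945,"dz":0,"rx":0,"ry":0,"rz":0},{"fingers":-0.6,"dx":0.471,"dy":-0.945,"dz":0,"rx":0,"ry":0,"rz":0},{"fingers":-0.6,"dx":0.471,"dy":-0.945,"dz":0,"rx":0,"ry":0,"rz":0},{"fingers":-0.6,"dx":0.471,"dy":-0.945,"dz":0,"rx":0,"ry":0,"rz":0},{"fingers":-0.6,"dx":0.471,"dy":-0.945,"dz":0,"rx":0,"ry":0,"rz":0},{"fingers":-0.6,"dx":0.471,"dy":-0.945,"dz":0,"rx":0,"ry":0,"rz":0},{"fingers":-0.6,"dx":0.471,"dy":-0.945,"dz":0.4,"rx":0,"ry":0,"rz":0},{"fingers":-0.6,"dx":0,"dy":0,"dz":0.4,"rx":0,"ry":0,"rz":0},{"fingers":-0.6,"dx":0,"dy":0,"dz":0,"rx":0,"ry":0,"rz":0}]}}

```text
time_s: 11.6
tool_pos: [0.4027, 0.2581, 0.0997]
tool_rot: [-179.9, 0.2, 52.0]
force: [0.2, -0.6, 0.0]
grip_width: 0.0694
```

```bash
python3 go.py 403 261 30 52;python3 look.py scene s5 150 230 130 100 6;python3 look.py top t5 70 190 130 100 6
```

```text
t 11.6 pos [402.7 258.1  99.7] rot [-1.7994e+02  1.6000e-01  5.2000e+01] w 69.4 F [ 0.2 -0.6  0. ] q [ 16.   8. -55. 114.   8.  62. -80.]
rz total 0.0 dx 0.083 dy -0.052 dz 2.324 tilt rx,ry?
```

View pics/s5c.png

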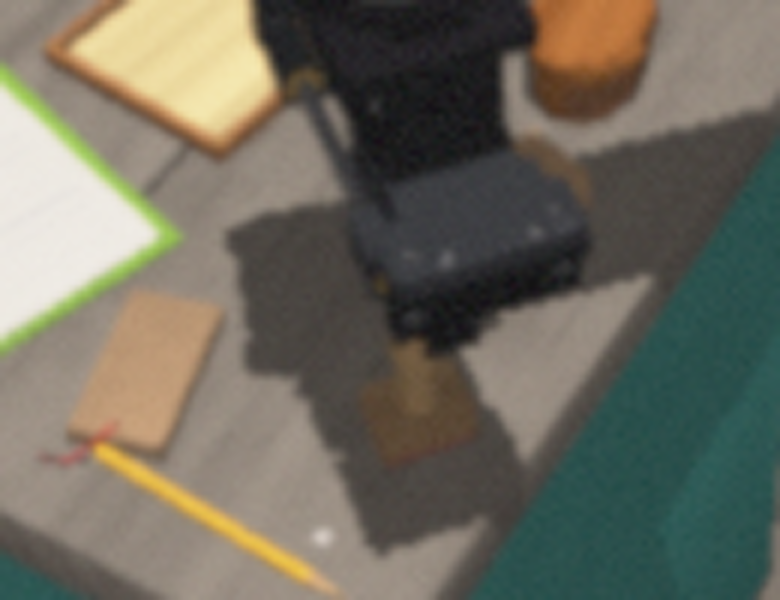

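View pics/t5c.png

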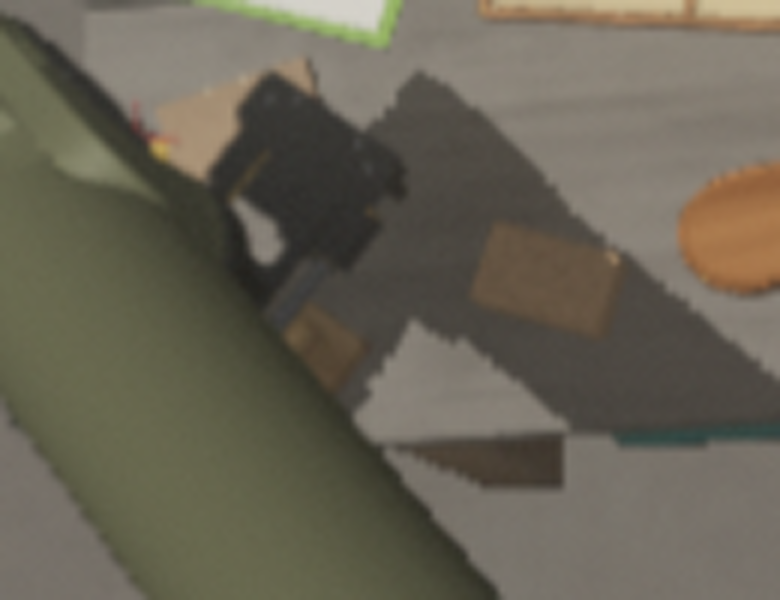

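{"op": "carry_out", "data": {"plan": [{"fingers":-0.6,"dx":0.1,"dy":-0.05,"dz":0.7,"rx":0,"ry":0,"rz":0},{"fingers":-0.6,"dx":0,"dy":0,"dz":0.7,"rx":0,"ry":0,"rz":0},{"fingers":-0.6,"dx":0,"dy":0,"dz":0.6,"rx":0,"ry":0,"rz":0},{"fingers":-0.6,"dx":0,"dy":0,"dz":0.3,"rx":0,"ry":0,"rz":0},{"fingers":0.2,"dx":0,"dy":0,"dz":0,"rx":0,"ry":0,"rz":0},{"fingers":0.2,"dx":0,"dy":0,"dz":0,"rx":0,"ry":0,"rz":0}], "force": 12}}

```text
time_s: 12.45
tool_pos: [0.4046, 0.263, 0.0326]
tool_rot: [180.0, -0.1, 52.0]
force: [0.4, 0.3, 0.2]
grip_width: 0.0569
```

```bash
python3 go.py 403 261 30 52;python3 look.py scene s6 150 230 130 100 6
```

```text
t 12.45 pos [404.6 263.   32.6] rot [ 1.7997e+02 -5.0000e-02  5.2010e+01] w 56.9 F [0.4 0.3 0.2] q [ 12.  15. -53. 117.  15.  55. -86.]
rz total 0.001 dx -0.084 dy -0.001 dz 0.086 tilt rx,ry?
```

View pics/s6c.png

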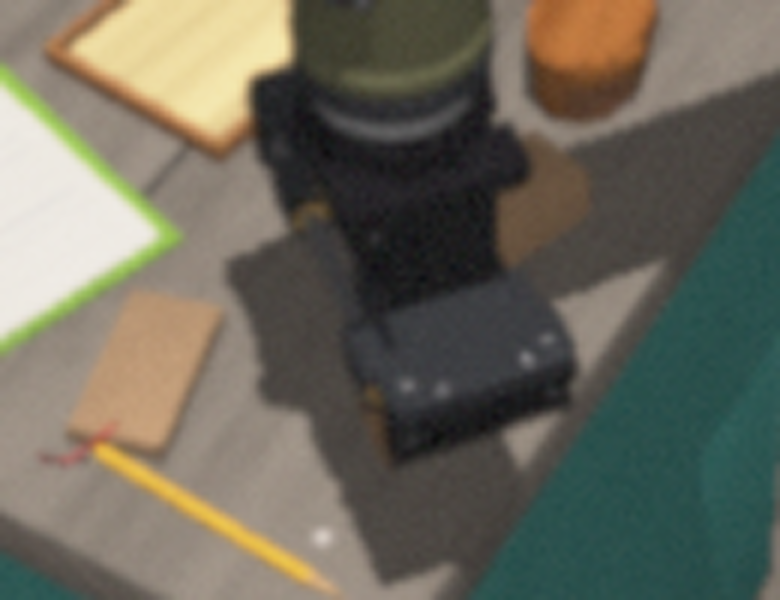

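{"op": "carry_out", "data": {"plan": [{"fingers":1,"dx":-0.06,"dy":0,"dz":0.06,"rx":0,"ry":0,"rz":0},{"fingers":1,"dx":0,"dy":0,"dz":0,"rx":0,"ry":0,"rz":0},{"fingers":1,"dx":0,"dy":0,"dz":0,"rx":0,"ry":0,"rz":0},{"fingers":1,"dx":0,"dy":0,"dz":0,"rx":0,"ry":0,"rz":0},{"fingers":1,"dx":0,"dy":0,"dz":0,"rx":0,"ry":0,"rz":0},{"fingers":1,"dx":0,"dy":0,"dz":0,"rx":0,"ry":0,"rz":0}], "force": 12}}

```text
time_s: 13.25
tool_pos: [0.403, 0.2612, 0.0302]
tool_rot: [180.0, 0.0, 52.0]
force: [-0.0, 0.1, 0.4]
grip_width: 0.0215
```

{"op": "carry_out", "data": {"plan": [{"fingers":1,"dx":0,"dy":0,"dz":-0.3,"rx":0,"ry":0,"rz":0},{"fingers":1,"dx":0,"dy":0,"dz":-0.6,"rx":0,"ry":0,"rz":0},{"fingers":1,"dx":0,"dy":0,"dz":-0.8,"rx":0,"ry":0,"rz":0},{"fingers":1,"dx":0,"dy":0,"dz":-0.8,"rx":0,"ry":0,"rz":0},{"fingers":1,"dx":0,"dy":0,"dz":-0.3,"rx":0,"ry":0,"rz":0}]}}

```text
time_s: 13.88
tool_pos: [0.404, 0.262, 0.1165]
tool_rot: [179.9, -0.2, 52.0]
force: [-0.7, 0.5, -0.3]
grip_width: 0.0211
```

```bash
python3 go.py 610 -171.5 110 52;python3 look.py scene s7 150 230 130 100 6;python3 look.py top t7 70 190 130 100 6
```

```text
t 13.88 pos [404.  262.  116.5] rot [ 1.7986e+02 -1.6000e-01  5.2010e+01] w 21.1 F [-0.7  0.5 -0.3] q [ 17.   7. -56. 113.   6.  63. -79.]
rz total 0.001 dx -7.159 dy 14.308 dz 0.217 tilt rx,ry?
```

View pics/s7c.png

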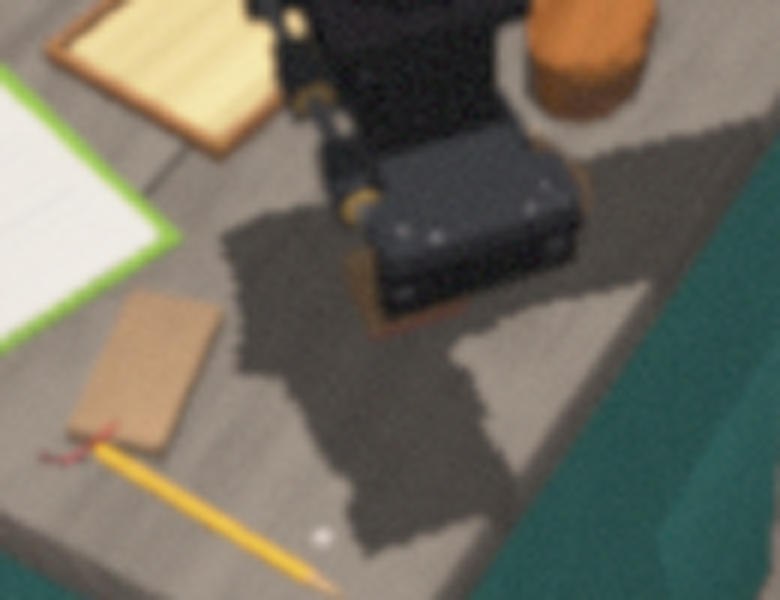

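{"op": "carry_out", "data": {"plan": [{"fingers":1,"dx":-0.3,"dy":0.6,"dz":0,"rx":0,"ry":0,"rz":0},{"fingers":1,"dx":-0.48,"dy":0.96,"dz":0,"rx":0,"ry":0,"rz":0},{"fingers":1,"dx":-0.48,"dy":0.96,"dz":0,"rx":0,"ry":0,"rz":0},{"fingers":1,"dx":-0.48,"dy":0.96,"dz":0,"rx":0,"ry":0,"rz":0},{"fingers":1,"dx":-0.48,"dy":0.96,"dz":0,"rx":0,"ry":0,"rz":0},{"fingers":1,"dx":-0.48,"dy":0.96,"dz":0,"rx":0,"ry":0,"rz":0},{"fingers":1,"dx":-0.48,"dy":0.96,"dz":0,"rx":0,"ry":0,"rz":0},{"fingers":1,"dx":-0.48,"dy":0.96,"dz":0,"rx":0,"ry":0,"rz":0},{"fingers":1,"dx":-0.48,"dy":0.96,"dz":0,"rx":0,"ry":0,"rz":0},{"fingers":1,"dx":-0.48,"dy":0.96,"dz":0,"rx":0,"ry":0,"rz":0},{"fingers":1,"dx":-0.48,"dy":0.96,"dz":0,"rx":0,"ry":0,"rz":0},{"fingers":1,"dx":-0.48,"dy":0.96,"dz":0,"rx":0,"ry":0,"rz":0}]}}

```text
time_s: 15.48
tool_pos: [0.5634, -0.0776, 0.113]
tool_rot: [-179.9, 0.0, 52.0]
force: [-0.9, 0.6, 0.5]
grip_width: 0.0215
```

```bash
python3 go.py 610 -171.5 110 52
```

```text
t 15.47 pos [563.4 -77.6 113. ] rot [-1.7989e+02  5.0000e-02  5.2020e+01] w 21.5 F [-0.9  0.6  0.5] q [ 39.  17. -39. 101.  12.  66. -42.]
rz total 0.002 dx -1.509 dy 3.151 dz 0.1 tilt rx,ry?
```

{"op": "carry_out", "data": {"plan": [{"fingers":1,"dx":-0.46,"dy":0.94,"dz":0,"rx":0,"ry":0,"rz":0},{"fingers":1,"dx":-0.46,"dy":0.94,"dz":0,"rx":0,"ry":0,"rz":0},{"fingers":1,"dx":-0.46,"dy":0.94,"dz":0,"rx":0,"ry":0,"rz":0},{"fingers":1,"dx":0,"dy":0,"dz":0,"rx":0,"ry":0,"rz":-0.99},{"fingers":1,"dx":0,"dy":0,"dz":0,"rx":0,"ry":0,"rz":-0.99},{"fingers":1,"dx":0,"dy":0,"dz":0,"rx":0,"ry":0,"rz":-0.99},{"fingers":1,"dx":0,"dy":0,"dz":0.4,"rx":0,"ry":0,"rz":-0.98},{"fingers":1,"dx":0,"dy":0,"dz":0.6,"rx":0,"ry":0,"rz":0},{"fingers":1,"dx":0,"dy":0,"dz":0.3,"rx":0,"ry":0,"rz":0},{"fingers":1,"dx":0,"dy":0,"dz":0,"rx":0,"ry":0,"rz":0}]}}

```text
time_s: 16.73
tool_pos: [0.604, -0.1612, 0.0737]
tool_rot: [-179.9, -0.0, 91.4]
force: [-1.1, 0.3, -0.7]
grip_width: 0.021
```

```bash
python3 look.py scene s8 160 130 130 100 6; python3 go.py 610 -171.5 43 91.5
```

```text
t 16.77 pos [ 604.7 -161.3   74.7] rot [-1.7994e+02 -2.0000e-02  9.1460e+01] w 21.0 F [ 0.5  0.4 -0.4] q [ 45.  28. -42.  95.  20.  65.  -0.]
rz total -0.004 dx -0.346 dy 0.168 dz 1.056 tilt rx,ry?
```

View pics/s8c.png

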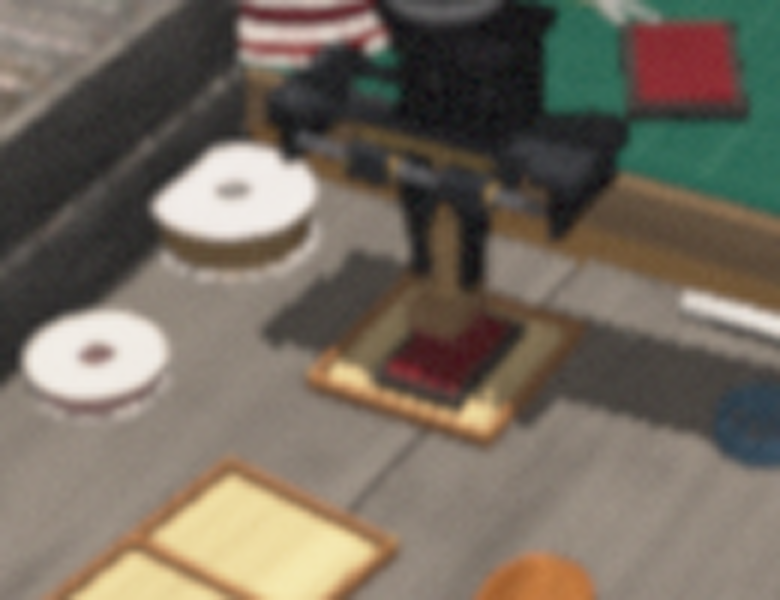

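{"op": "carry_out", "data": {"plan": [{"fingers":1,"dx":-0.32,"dy":0.15,"dz":0.3,"rx":0,"ry":0,"rz":0},{"fingers":1,"dx":0,"dy":0,"dz":0.4,"rx":0,"ry":0,"rz":0},{"fingers":1,"dx":0,"dy":0,"dz":0.2,"rx":0,"ry":0,"rz":0},{"fingers":1,"dx":0,"dy":0,"dz":0,"rx":0,"ry":0,"rz":0},{"fingers":1,"dx":0,"dy":0,"dz":0,"rx":0,"ry":0,"rz":0}]}}

```text
time_s: 17.4
tool_pos: [0.6099, -0.1707, 0.0485]
tool_rot: [180.0, 0.0, 91.5]
force: [-0.1, 0.3, -0.2]
grip_width: 0.0211
```

{"op": "carry_out", "data": {"plan": [{"fingers":1,"dx":0,"dy":0,"dz":0.12,"rx":0,"ry":0,"rz":0},{"fingers":1,"dx":0,"dy":0,"dz":0.05,"rx":0,"ry":0,"rz":0},{"fingers":1,"dx":0,"dy":0,"dz":0,"rx":0,"ry":0,"rz":0}]}}

```text
time_s: 17.77
tool_pos: [0.6098, -0.171, 0.0433]
tool_rot: [180.0, 0.0, 91.5]
force: [0.0, -0.3, 0.6]
grip_width: 0.0208
```

{"op": "carry_out", "data": {"plan": [{"fingers":1,"dx":0,"dy":0,"dz":0.02,"rx":0,"ry":0,"rz":0},{"fingers":1,"dx":0,"dy":0,"dz":0,"rx":0,"ry":0,"rz":0},{"fingers":-0.3,"dx":0,"dy":0,"dz":0,"rx":0,"ry":0,"rz":0},{"fingers":-0.3,"dx":0,"dy":0,"dz":0,"rx":0,"ry":0,"rz":0},{"fingers":-0.3,"dx":0,"dy":0,"dz":0,"rx":0,"ry":0,"rz":0},{"fingers":-0.3,"dx":0,"dy":0,"dz":-0.4,"rx":0,"ry":0,"rz":0},{"fingers":-0.3,"dx":0,"dy":0,"dz":-0.7,"rx":0,"ry":0,"rz":0},{"fingers":-0.3,"dx":0,"dy":0,"dz":-1,"rx":0,"ry":0,"rz":0},{"fingers":-1,"dx":0,"dy":0,"dz":-1,"rx":0,"ry":0,"rz":0}]}}

```text
time_s: 18.9
tool_pos: [0.6102, -0.1708, 0.1383]
tool_rot: [179.9, 0.0, 91.5]
force: [-0.0, 0.1, -0.4]
grip_width: 0.0608
```

```bash
python3 look.py scene s9 160 130 130 100 6; python3 go.py 444 28.5 120 100
```

```text
t 18.95 pos [ 612.8 -171.1  142.9] rot [1.7954e+02 1.7000e-01 9.1520e+01] w 63.9 F [ 0.9 -0.3  2.7] q [ 47.  25. -43.  90.  18.  71.   2.]
rz total -0.848 dx 7.53 dy -4.384 dz 0.765 tilt rx,ry?
```

View pics/s9c.png

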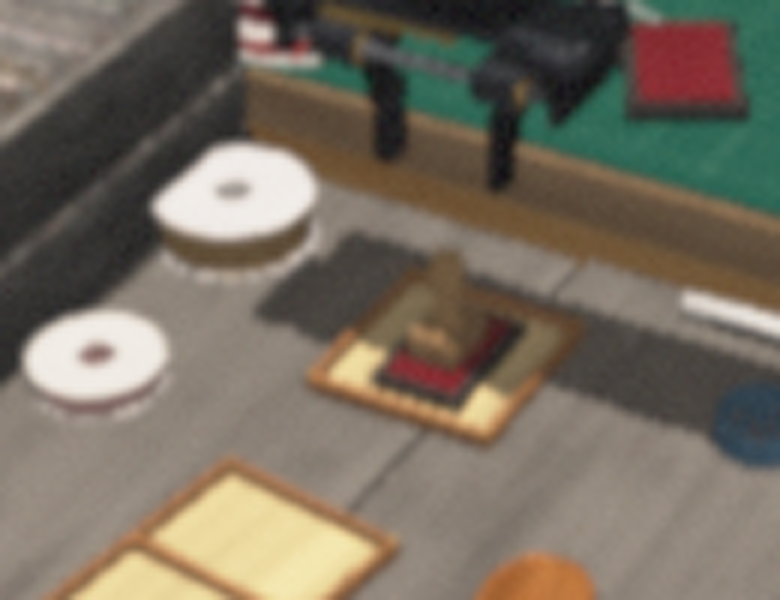

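```bash
python3 go.py 445 28.5 110 101
```

```text
t 18.95 pos [ 612.8 -171.1  142.9] rot [1.7954e+02 1.7000e-01 9.1520e+01] w 63.9 F [ 0.9 -0.3  2.7] q [ 47.  25. -43.  90.  18.  71.   2.]
rz total -0.948 dx 7.599 dy -4.22 dz 1.098 tilt rx,ry?
```

{"op": "carry_out", "data": {"plan": [{"fingers":-1,"dx":0,"dy":0,"dz":0,"rx":0,"ry":0,"rz":-0.95},{"fingers":-1,"dx":0.95,"dy":-0.528,"dz":0,"rx":0,"ry":0,"rz":0},{"fingers":-1,"dx":0.95,"dy":-0.528,"dz":0,"rx":0,"ry":0,"rz":0},{"fingers":-1,"dx":0.95,"dy":-0.528,"dz":0,"rx":0,"ry":0,"rz":0},{"fingers":-1,"dx":0.95,"dy":-0.528,"dz":0,"rx":0,"ry":0,"rz":0},{"fingers":-1,"dx":0.95,"dy":-0.528,"dz":0,"rx":0,"ry":0,"rz":0},{"fingers":-1,"dx":0.95,"dy":-0.528,"dz":0.3,"rx":0,"ry":0,"rz":0},{"fingers":-1,"dx":0.95,"dy":-0.528,"dz":0.4,"rx":0,"ry":0,"rz":0},{"fingers":-1,"dx":0.95,"dy":-0.528,"dz":0.4,"rx":0,"ry":0,"rz":0},{"fingers":-1,"dx":0,"dy":0,"dz":0.4,"rx":0,"ry":0,"rz":0},{"fingers":-1,"dx":0,"dy":0,"dz":0,"rx":0,"ry":0,"rz":0},{"fingers":-1,"dx":0,"dy":0,"dz":0,"rx":0,"ry":0,"rz":0}]}}

```text
time_s: 20.45
tool_pos: [0.4428, 0.0281, 0.0912]
tool_rot: [179.9, -0.0, 101.0]
force: [0.1, -0.2, -0.0]
grip_width: 0.0868
```

```bash
python3 look.py scene s10 180 170 130 100 6; python3 go.py 445 28.5 22 101
```

```text
t 20.5 pos [442.8  28.2  91.2] rot [ 1.7993e+02 -1.0000e-02  1.0095e+02] w 87.3 F [ 0.3 -0.4 -0.4] q [ 49.   2. -56. 119.   2.  60.   3.]
rz total -0.005 dx -0.003 dy 0.075 dz 2.306 tilt rx,ry?
```

View pics/s10c.png

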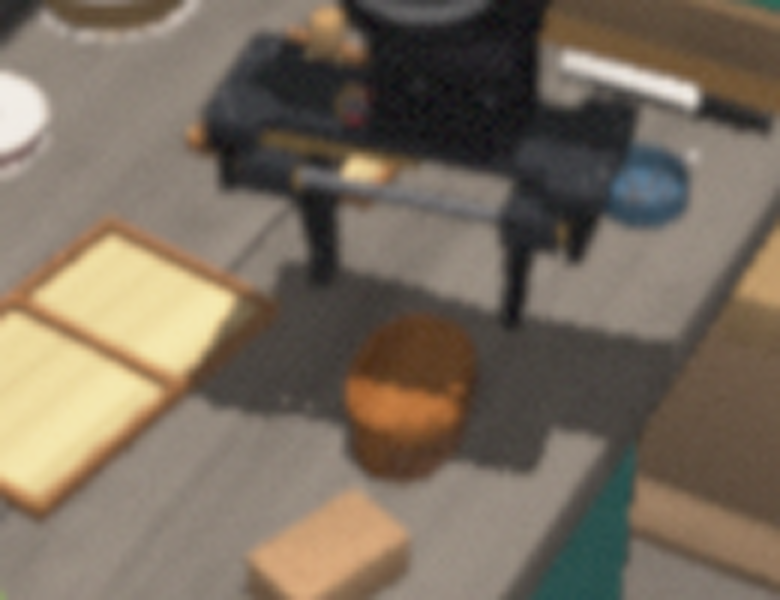

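{"op": "carry_out", "data": {"plan": [{"fingers":-1,"dx":0,"dy":0.04,"dz":0.7,"rx":0,"ry":0,"rz":0},{"fingers":-1,"dx":0,"dy":0,"dz":0.7,"rx":0,"ry":0,"rz":0},{"fingers":-1,"dx":0,"dy":0,"dz":0.6,"rx":0,"ry":0,"rz":0},{"fingers":-1,"dx":0,"dy":0,"dz":0.28,"rx":0,"ry":0,"rz":0},{"fingers":1,"dx":0,"dy":0,"dz":0,"rx":0,"ry":0,"rz":0},{"fingers":1,"dx":0,"dy":0,"dz":0,"rx":0,"ry":0,"rz":0},{"fingers":1,"dx":0,"dy":0,"dz":0,"rx":0,"ry":0,"rz":0},{"fingers":1,"dx":0,"dy":0,"dz":0,"rx":0,"ry":0,"rz":0},{"fingers":1,"dx":0,"dy":0,"dz":0,"rx":0,"ry":0,"rz":0}], "force": 15}}

```text
time_s: 21.62
tool_pos: [0.4437, 0.0288, 0.0227]
tool_rot: [179.9, 0.0, 101.0]
force: [-0.5, -0.9, 3.9]
grip_width: 0.0585
```

```bash
python3 look.py scene s11 180 170 130 100 6; python3 go.py 623 113 100 83.3
```

```text
t 21.68 pos [443.7  28.8  22.7] rot [1.7993e+02 4.0000e-02 1.0101e+02] w 58.8 F [-0.3 -0.6  4.8] q [ 45.  11. -55. 122.  12.  52.  -5.]
rz total 1.771 dx 3.484 dy 5.608 dz -2.576 tilt rx,ry?
```

View pics/s11c.png

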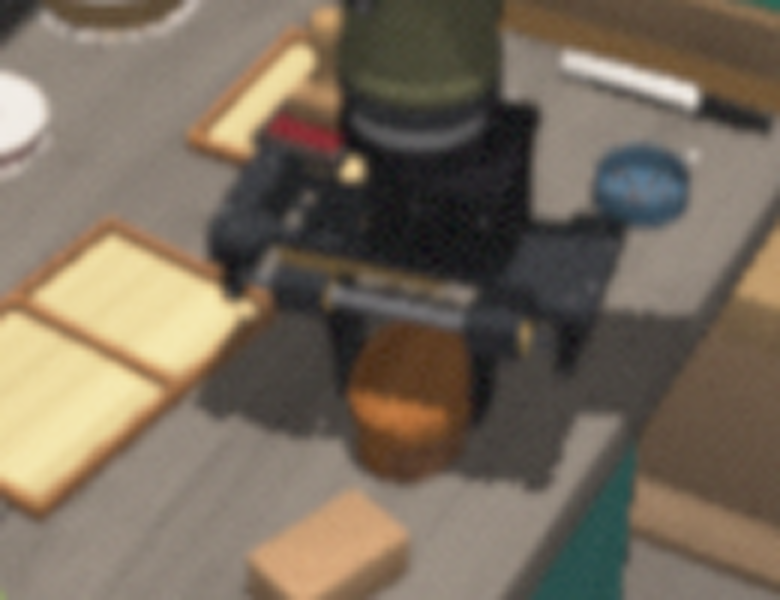

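{"op": "carry_out", "data": {"plan": [{"fingers":1,"dx":0,"dy":0,"dz":-0.4,"rx":0,"ry":0,"rz":0},{"fingers":1,"dx":0,"dy":0,"dz":-0.7,"rx":0,"ry":0,"rz":0.88},{"fingers":1,"dx":0,"dy":0,"dz":-0.7,"rx":0,"ry":0,"rz":0.89},{"fingers":1,"dx":0.58,"dy":0.94,"dz":0,"rx":0,"ry":0,"rz":0},{"fingers":1,"dx":0.58,"dy":0.94,"dz":0,"rx":0,"ry":0,"rz":0},{"fingers":1,"dx":0.58,"dy":0.94,"dz":0,"rx":0,"ry":0,"rz":0},{"fingers":1,"dx":0.58,"dy":0.94,"dz":0,"rx":0,"ry":0,"rz":0},{"fingers":1,"dx":0.58,"dy":0.94,"dz":0,"rx":0,"ry":0,"rz":0},{"fingers":1,"dx":0.58,"dy":0.9,"dz":0,"rx":0,"ry":0,"rz":0},{"fingers":1,"dx":0,"dy":0,"dz":0.4,"rx":0,"ry":0,"rz":0},{"fingers":1,"dx":0,"dy":0,"dz":0,"rx":0,"ry":0,"rz":0},{"fingers":1,"dx":0,"dy":0,"dz":0,"rx":0,"ry":0,"rz":0}]}}

```text
time_s: 23.18
tool_pos: [0.6211, 0.1122, 0.0641]
tool_rot: [-179.9, 0.1, 83.3]
force: [0.8, 0.5, 0.1]
grip_width: 0.0591
```

```bash
python3 look.py scene s12 120 140 130 100 6; python3 go.py 623 113 28 83.3
```

```text
t 23.23 pos [621.4 112.3  64.4] rot [-1.7999e+02  5.0000e-02  8.3280e+01] w 58.8 F [ 0.1 -0.2 -0.6] q [ 25.  31. -49.  95.  26.  66. -37.]
rz total -0.002 dx 0.031 dy 0.051 dz 1.212 tilt rx,ry?
```

View pics/s12c.png

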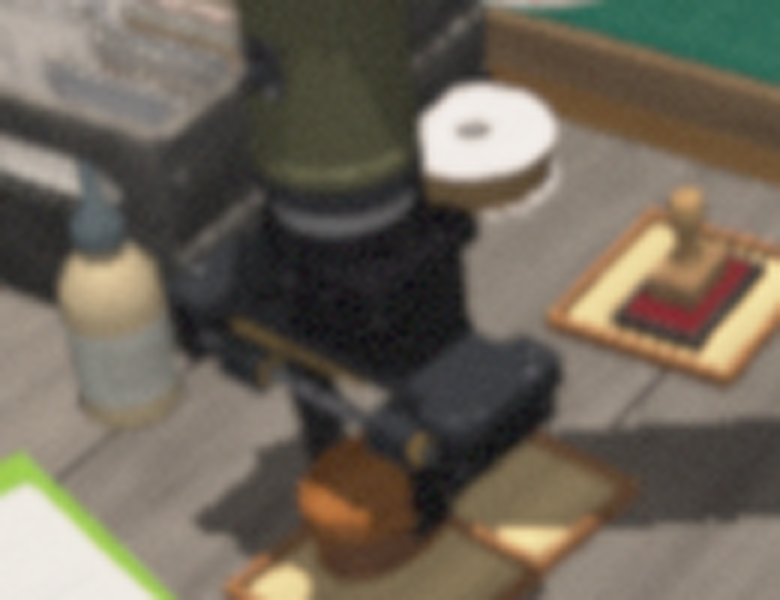

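```bash
python3 - <<'E'
from h import *
t=ld('top0'); s=ld('scene0'); s2=ld('s12')
# scene crop s12c: bottle base bottom center (130,410) -> px ; left/right body (60..175)
f=lambda c:(np.array(c)+.5)/6-.5+[120,140]
print(px2w(s2,[f((130,418)),f((75,400)),f((182,400))],0))
# box front corner at base? from scene
b=px2w(s2,[f((130,418))],0)[0]
for z in (.05,.08,.1,.12,.13,.15): print(z,(w2px(s2,[[b[0]+.018,b[1],z]])-[120,140]+.5)*6)
E
python3 look.py top t12 130 70 130 100 6
```

```text
[[0.82866671 0.07236494 0.        ]
 [0.86641035 0.07547497 0.        ]
 [0.81353598 0.04571825 0.        ]]
0.05 [[ 91.11287548 338.2488769 ]]
0.08 [[ 81.95486232 294.56176143]]
0.1 [[ 75.72610462 264.7447795 ]]
0.12 [[ 69.39646785 234.35806371]]
0.13 [[ 66.19324114 218.94667694]]
0.15 [[ 59.70880904 187.67889723]]
```

View pics/t12c.png

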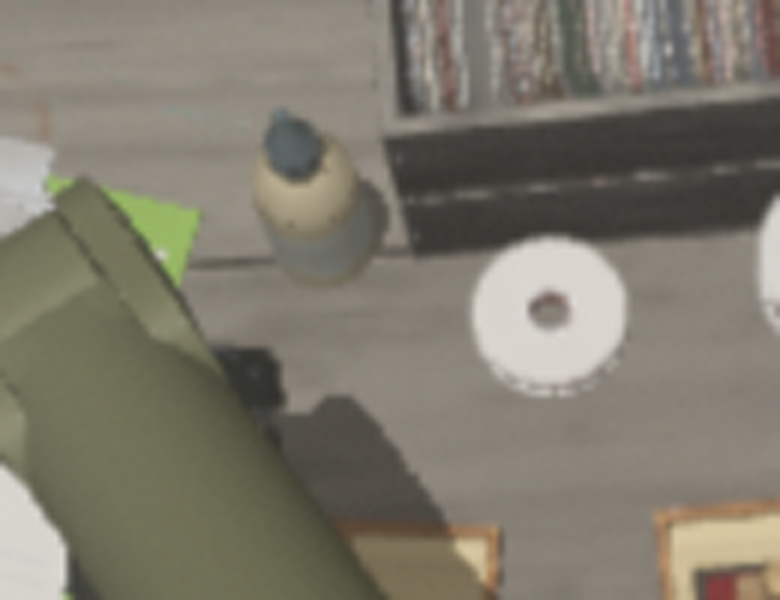

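{"op": "carry_out", "data": {"plan": [{"fingers":1,"dx":0.03,"dy":0.04,"dz":0.4,"rx":0,"ry":0,"rz":0},{"fingers":1,"dx":0,"dy":0,"dz":0.4,"rx":0,"ry":0,"rz":0},{"fingers":1,"dx":0,"dy":0,"dz":0.3,"rx":0,"ry":0,"rz":0},{"fingers":1,"dx":0,"dy":0,"dz":0,"rx":0,"ry":0,"rz":0},{"fingers":1,"dx":0,"dy":0,"dz":0,"rx":0,"ry":0,"rz":0}]}}

```text
time_s: 23.9
tool_pos: [0.6234, 0.114, 0.0312]
tool_rot: [180.0, -0.0, 83.3]
force: [0.2, 1.2, -0.6]
grip_width: 0.0589
```

```bash
python3 look.py scene s13 120 170 130 100 6; python3 go.py 623 113 28 83.3
```

```text
t 23.95 pos [623.6 114.   31.5] rot [ 1.7997e+02 -1.0000e-02  8.3320e+01] w 58.7 F [0.2 0.9 0.2] q [ 23.  34. -47.  96.  27.  63. -39.]
rz total 0.002 dx -0.035 dy -0.015 dz 0.115 tilt rx,ry?
```

View pics/s13c.png

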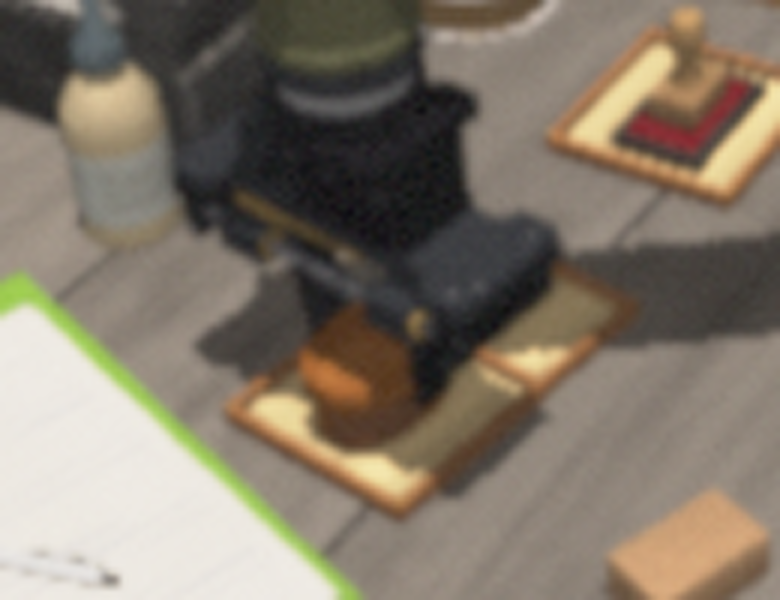

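{"op": "carry_out", "data": {"plan": [{"fingers":1,"dx":-0.02,"dy":0,"dz":0.1,"rx":0,"ry":0,"rz":0},{"fingers":1,"dx":0,"dy":0,"dz":0.06,"rx":0,"ry":0,"rz":0},{"fingers":1,"dx":0,"dy":0,"dz":0,"rx":0,"ry":0,"rz":0}]}}

```text
time_s: 24.32
tool_pos: [0.6234, 0.113, 0.0268]
tool_rot: [180.0, 0.0, 83.3]
force: [-1.1, -1.9, 3.4]
grip_width: 0.0587
```

{"op": "carry_out", "data": {"plan": [{"fingers":-1,"dx":0,"dy":0,"dz":0,"rx":0,"ry":0,"rz":0},{"fingers":-1,"dx":0,"dy":0,"dz":0,"rx":0,"ry":0,"rz":0},{"fingers":-1,"dx":0,"dy":0,"dz":0,"rx":0,"ry":0,"rz":0},{"fingers":-1,"dx":0,"dy":0,"dz":-0.4,"rx":0,"ry":0,"rz":0},{"fingers":-1,"dx":0,"dy":0,"dz":-0.8,"rx":0,"ry":0,"rz":0},{"fingers":-1,"dx":0,"dy":0,"dz":-1,"rx":0,"ry":0,"rz":0},{"fingers":-1,"dx":0,"dy":0,"dz":-0.8,"rx":0,"ry":0,"rz":0}]}}

```text
time_s: 25.2
tool_pos: [0.6241, 0.1137, 0.1197]
tool_rot: [179.8, -0.0, 83.3]
force: [-0.7, -0.4, -0.7]
grip_width: 0.0873
```

```bash
python3 look.py scene s14 120 170 130 100 6; python3 go.py 419 -197 110 83.3
```

```text
t 25.25 pos [625.9 114.4 123.1] rot [ 1.7957e+02 -1.1000e-01  8.3320e+01] w 87.1 F [0.9 1.6 1.7] q [ 26.  28. -51.  91.  23.  71. -36.]
rz total 0.002 dx -11.114 dy -5.637 dz 0.435 tilt rx,ry?
```

View pics/s14c.png

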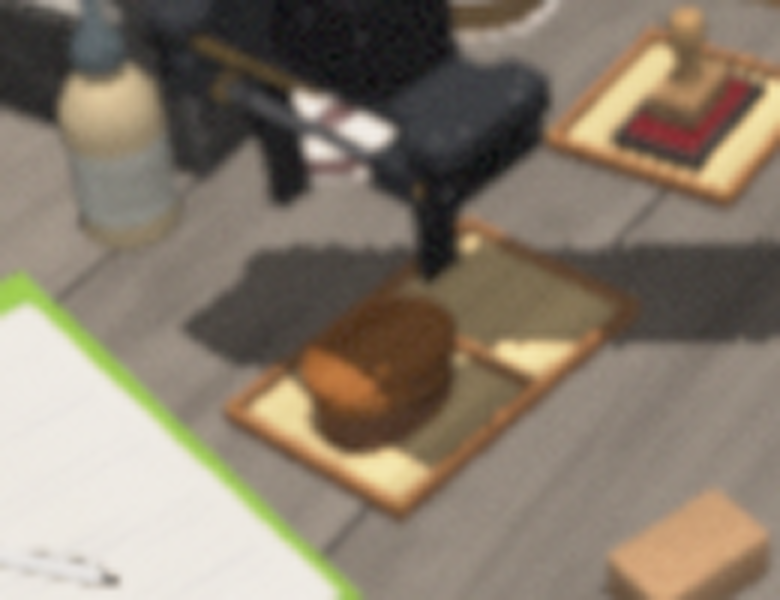

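{"op": "carry_out", "data": {"plan": [{"fingers":-1,"dx":-0.93,"dy":-0.475,"dz":0,"rx":0,"ry":0,"rz":0},{"fingers":-1,"dx":-0.93,"dy":-0.475,"dz":0,"rx":0,"ry":0,"rz":0},{"fingers":-1,"dx":-0.93,"dy":-0.475,"dz":0,"rx":0,"ry":0,"rz":0},{"fingers":-1,"dx":-0.93,"dy":-0.475,"dz":0,"rx":0,"ry":0,"rz":0},{"fingers":-1,"dx":-0.93,"dy":-0.475,"dz":0,"rx":0,"ry":0,"rz":0},{"fingers":-1,"dx":-0.93,"dy":-0.475,"dz":0,"rx":0,"ry":0,"rz":0},{"fingers":-1,"dx":-0.93,"dy":-0.475,"dz":0,"rx":0,"ry":0,"rz":0},{"fingers":-1,"dx":-0.93,"dy":-0.475,"dz":0,"rx":0,"ry":0,"rz":0},{"fingers":-1,"dx":-0.93,"dy":-0.475,"dz":0,"rx":0,"ry":0,"rz":0},{"fingers":-1,"dx":-0.93,"dy":-0.475,"dz":0,"rx":0,"ry":0,"rz":0},{"fingers":-1,"dx":-0.93,"dy":-0.475,"dz":0,"rx":0,"ry":0,"rz":0},{"fingers":-1,"dx":-0.93,"dy":-0.45,"dz":0,"rx":0,"ry":0,"rz":0}]}}

```text
time_s: 26.75
tool_pos: [0.4151, -0.2003, 0.1176]
tool_rot: [179.9, 0.1, 83.4]
force: [0.1, -0.5, -0.5]
grip_width: 0.0869
```

{"op": "carry_out", "data": {"plan": [{"fingers":-1,"dx":0,"dy":0,"dz":0.5,"rx":0,"ry":0,"rz":0},{"fingers":-1,"dx":0,"dy":0,"dz":0.5,"rx":0,"ry":0,"rz":0},{"fingers":-1,"dx":0,"dy":0,"dz":0.4,"rx":0,"ry":0,"rz":0},{"fingers":-1,"dx":0,"dy":0,"dz":0,"rx":0,"ry":0,"rz":0},{"fingers":-1,"dx":0,"dy":0,"dz":0,"rx":0,"ry":0,"rz":0}]}}

```text
time_s: 27.38
tool_pos: [0.4156, -0.199, 0.0744]
tool_rot: [180.0, -0.0, 83.4]
force: [0.2, 0.7, 0.8]
grip_width: 0.0869
```

```bash
python3 look.py scene s15 210 140 130 100 6;python3 look.py top t15 100 130 130 100 6; python3 go.py 419 -196.5 6 83.3; python3 - <<'E'
from fit import *
t=ld('t15');s=ld('s15')
for n,p,zb in(('oval',(623,113,-7),.004),('pad',(611,-171,1.5),.004),('block',(427,141,-18),0),('div',(619,73,-6.6),0)):
    for l,V in(('top',[t]),('scene',[s])):
        b,f=fit2(n,V,(p[0]/1e3,p[1]/1e3,p[2]),zb); print(n,l,b.round(1),round(f,3))
E
```

```text
t 27.48 pos [ 415.6 -199.4   74.7] rot [1.7996e+02 2.0000e-02 8.3340e+01] w 87.2 F [ 0.1  0.6 -0.7] q [ 68.   6. -47. 118.   5.  58.  11.]
rz total 0.004 dx 0.11 dy 0.1 dz 2.291 tilt rx,ry?
oval top [624.3 112.4  -5. ] 0.406
oval scene [623.8 110.2  -1. ] 0.406
pad top [ 609.2 -173.5   -2.1] 0.451
pad scene [ 6.034e+02 -1.605e+02  3.000e-01] 0.663
block top [428.3 139.8 -18.8] 0.157
block scene [426.9 142.5 -18.7] 0.072
div top [619.6  71.3  -6.7] 0.593
div scene [617.8  75.1  -6.6] 0.717
```

View pics/s15c.png

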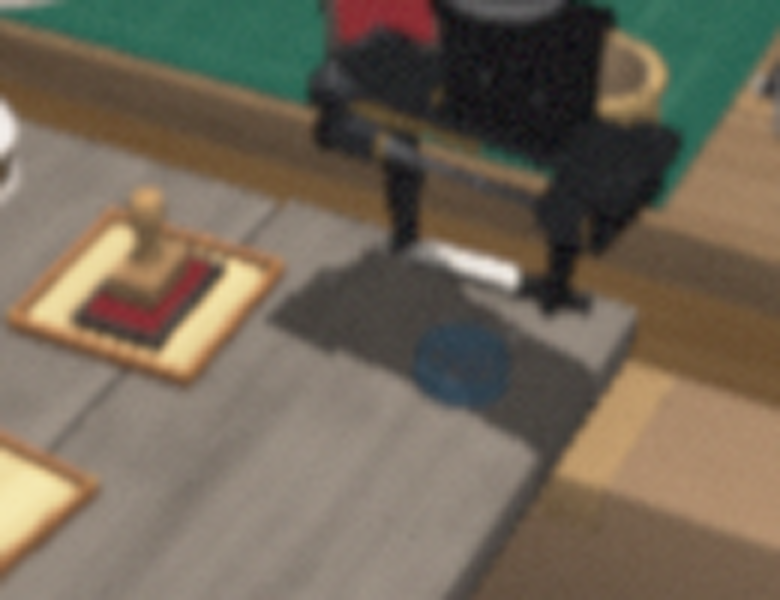

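View pics/t15c.png

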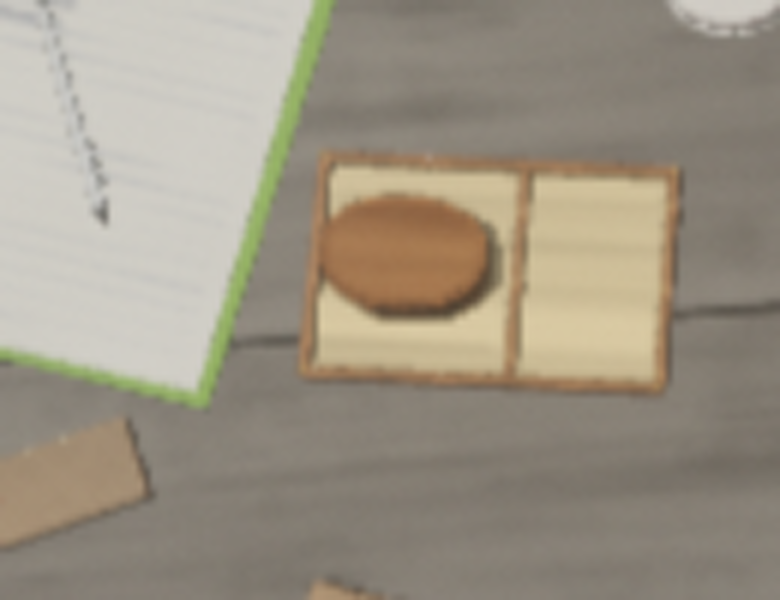

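{"op": "carry_out", "data": {"plan": [{"fingers":-1,"dx":0.11,"dy":0.1,"dz":0.7,"rx":0,"ry":0,"rz":0},{"fingers":-1,"dx":0,"dy":0,"dz":0.7,"rx":0,"ry":0,"rz":0},{"fingers":-1,"dx":0,"dy":0,"dz":0.6,"rx":0,"ry":0,"rz":0},{"fingers":-1,"dx":0,"dy":0,"dz":0.28,"rx":0,"ry":0,"rz":0},{"fingers":1,"dx":0,"dy":0,"dz":0,"rx":0,"ry":0,"rz":0},{"fingers":1,"dx":0,"dy":0,"dz":0,"rx":0,"ry":0,"rz":0},{"fingers":1,"dx":0,"dy":0,"dz":0,"rx":0,"ry":0,"rz":0},{"fingers":1,"dx":0,"dy":0,"dz":0,"rx":0,"ry":0,"rz":0},{"fingers":1,"dx":0,"dy":0,"dz":0,"rx":0,"ry":0,"rz":0},{"fingers":1,"dx":0,"dy":0,"dz":0,"rx":0,"ry":0,"rz":0}], "force": 15}}

```text
time_s: 28.72
tool_pos: [0.4188, -0.1969, 0.0063]
tool_rot: [180.0, 0.0, 83.3]
force: [-0.3, 0.1, 4.1]
grip_width: 0.0544
```

```bash
python3 look.py scene s16 210 140 130 100 6; python3 go.py 419 -196.5 6 83.3
```

```text
t 28.77 pos [ 418.8 -196.9    6.3] rot [1.7997e+02 3.0000e-02 8.3310e+01] w 54.6 F [-0.8 -0.7  3.6] q [ 65.  14. -46. 120.  13.  50.   5.]
rz total 0.001 dx 0.013 dy 0.006 dz 0.011 tilt rx,ry?
```

View pics/s16c.png

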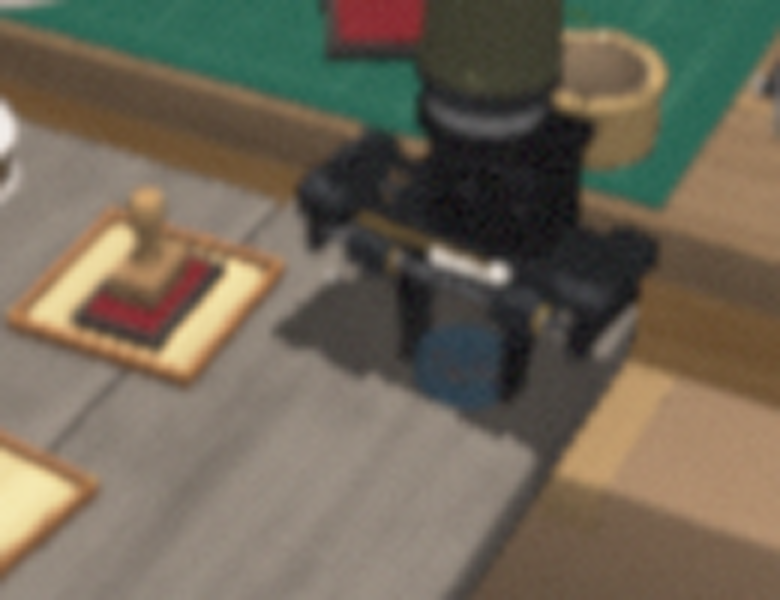

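{"op": "carry_out", "data": {"plan": [{"fingers":1,"dx":0,"dy":0,"dz":-0.4,"rx":0,"ry":0,"rz":0},{"fingers":1,"dx":0,"dy":0,"dz":-0.8,"rx":0,"ry":0,"rz":0},{"fingers":1,"dx":0,"dy":0,"dz":-1,"rx":0,"ry":0,"rz":0},{"fingers":1,"dx":0,"dy":0,"dz":-1,"rx":0,"ry":0,"rz":0},{"fingers":1,"dx":0,"dy":0,"dz":-0.3,"rx":0,"ry":0,"rz":0},{"fingers":1,"dx":0.92,"dy":0.464,"dz":0,"rx":0,"ry":0,"rz":0},{"fingers":1,"dx":0.92,"dy":0.464,"dz":0,"rx":0,"ry":0,"rz":0},{"fingers":1,"dx":0.92,"dy":0.464,"dz":0,"rx":0,"ry":0,"rz":0},{"fingers":1,"dx":0.92,"dy":0.464,"dz":0,"rx":0,"ry":0,"rz":0},{"fingers":1,"dx":0.92,"dy":0.464,"dz":0,"rx":0,"ry":0,"rz":0},{"fingers":1,"dx":0.92,"dy":0.464,"dz":0,"rx":0,"ry":0,"rz":0},{"fingers":1,"dx":0.92,"dy":0.464,"dz":0,"rx":0,"ry":0,"rz":0}]}}

```text
time_s: 30.28
tool_pos: [0.5375, -0.0153, 0.1099]
tool_rot: [-179.9, -0.0, 83.3]
force: [0.1, 0.7, -0.3]
grip_width: 0.0539
```

{"op": "carry_out", "data": {"plan": [{"fingers":1,"dx":0.92,"dy":0.464,"dz":0,"rx":0,"ry":0,"rz":0},{"fingers":1,"dx":0.92,"dy":0.464,"dz":0,"rx":0,"ry":0,"rz":0},{"fingers":1,"dx":0.92,"dy":0.464,"dz":0,"rx":0,"ry":0,"rz":0},{"fingers":1,"dx":0.92,"dy":0.464,"dz":0,"rx":0,"ry":0,"rz":0},{"fingers":1,"dx":0.9,"dy":0.464,"dz":0,"rx":0,"ry":0,"rz":0},{"fingers":1,"dx":0,"dy":0,"dz":0.5,"rx":0,"ry":0,"rz":0},{"fingers":1,"dx":0,"dy":0,"dz":0.3,"rx":0,"ry":0,"rz":0},{"fingers":1,"dx":0,"dy":0,"dz":0,"rx":0,"ry":0,"rz":0},{"fingers":1,"dx":0,"dy":0,"dz":0,"rx":0,"ry":0,"rz":0}]}}

```text
time_s: 31.4
tool_pos: [0.6228, 0.1112, 0.0869]
tool_rot: [-180.0, 0.0, 83.2]
force: [0.3, -0.2, -0.9]
grip_width: 0.0544
```

```bash
python3 look.py scene s17 120 160 130 100 6; python3 go.py 623.5 112.5 56 83.3
```

```text
t 31.45 pos [623.1 111.5  87.3] rot [1.7996e+02 2.0000e-02 8.3250e+01] w 54.2 F [0.1 0.1 0.8] q [ 26.  31. -51.  93.  26.  68. -37.]
rz total -0.005 dx 0.036 dy 0.011 dz 1.043 tilt rx,ry?
```

View pics/s17c.png

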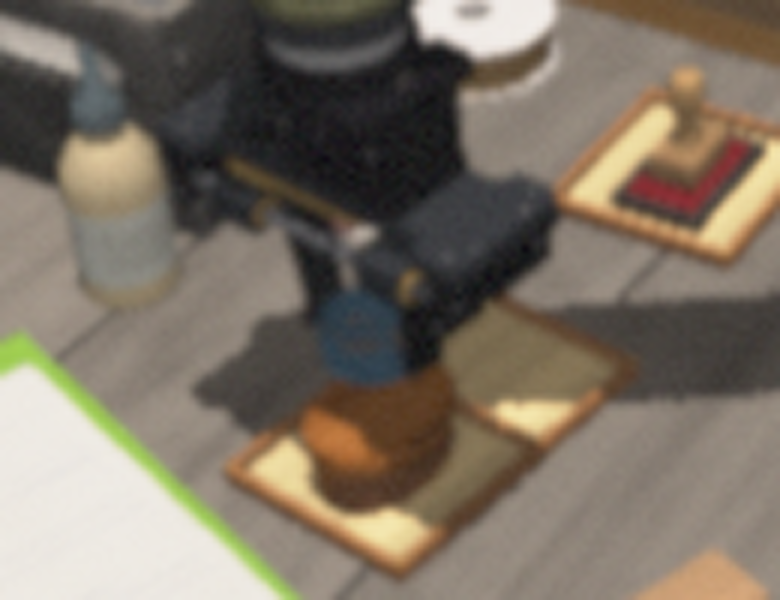

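{"op": "carry_out", "data": {"plan": [{"fingers":1,"dx":0.03,"dy":0,"dz":0.4,"rx":0,"ry":0,"rz":0},{"fingers":1,"dx":0,"dy":0,"dz":0.4,"rx":0,"ry":0,"rz":0},{"fingers":1,"dx":0,"dy":0,"dz":0.25,"rx":0,"ry":0,"rz":0},{"fingers":1,"dx":0,"dy":0,"dz":0,"rx":0,"ry":0,"rz":0},{"fingers":1,"dx":0,"dy":0,"dz":0,"rx":0,"ry":0,"rz":0}]}}

```text
time_s: 32.08
tool_pos: [0.6232, 0.1134, 0.0556]
tool_rot: [180.0, -0.0, 83.3]
force: [0.3, 1.5, -0.8]
grip_width: 0.0541
```

{"op": "carry_out", "data": {"plan": [{"fingers":1,"dx":0,"dy":0,"dz":0.09,"rx":0,"ry":0,"rz":0},{"fingers":1,"dx":0,"dy":0,"dz":0.03,"rx":0,"ry":0,"rz":0},{"fingers":1,"dx":0,"dy":0,"dz":0,"rx":0,"ry":0,"rz":0}]}}

```text
time_s: 32.45
tool_pos: [0.6232, 0.1133, 0.0524]
tool_rot: [180.0, 0.0, 83.3]
force: [-1.8, 0.4, 4.1]
grip_width: 0.0539
```

{"op": "carry_out", "data": {"plan": [{"fingers":-0.7,"dx":0,"dy":0,"dz":0,"rx":0,"ry":0,"rz":0},{"fingers":-0.7,"dx":0,"dy":0,"dz":0,"rx":0,"ry":0,"rz":0},{"fingers":-0.7,"dx":0,"dy":0,"dz":0,"rx":0,"ry":0,"rz":0},{"fingers":-0.7,"dx":0,"dy":0,"dz":-0.3,"rx":0,"ry":0,"rz":0},{"fingers":-0.7,"dx":0,"dy":0,"dz":-0.7,"rx":0,"ry":0,"rz":0},{"fingers":-1,"dx":0,"dy":0,"dz":-0.9,"rx":0,"ry":0,"rz":0},{"fingers":-1,"dx":0,"dy":0,"dz":-0.6,"rx":0,"ry":0,"rz":0}]}}

```text
time_s: 33.33
tool_pos: [0.6239, 0.1137, 0.1297]
tool_rot: [179.8, -0.0, 83.3]
force: [-0.0, 0.1, 0.3]
grip_width: 0.0843
```

```bash
python3 look.py scene s18 120 160 130 100 6; python3 go.py 427 142 120 161.5
```

```text
t 33.38 pos [625.  114.1 131.7] rot [ 1.7967e+02 -8.0000e-02  8.3310e+01] w 85.1 F [1.9 0.1 2.2] q [ 27.  29. -53.  91.  24.  72. -36.]
rz total -7.819 dx 6.554 dy -1.211 dz 0.391 tilt rx,ry?
```

View pics/s18c.png

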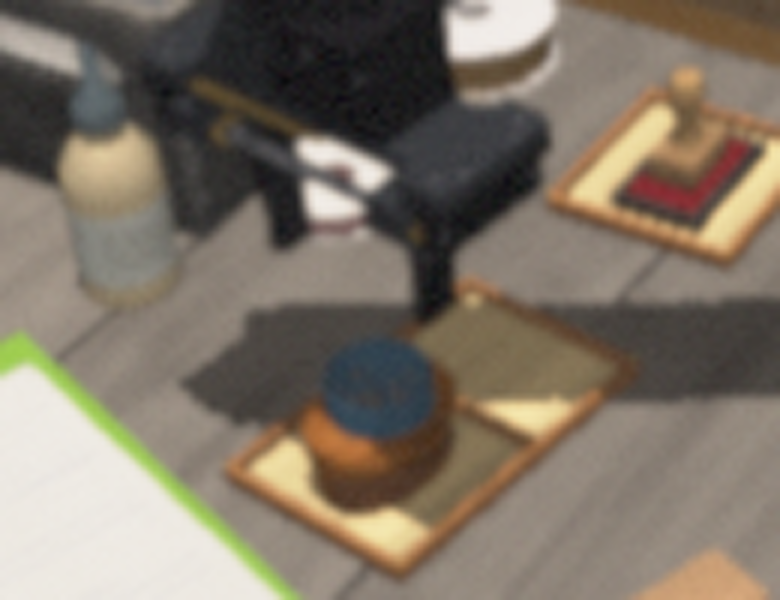

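{"op": "carry_out", "data": {"plan": [{"fingers":-1,"dx":0.02,"dy":-0.95,"dz":0,"rx":0,"ry":0,"rz":0},{"fingers":-1,"dx":0.02,"dy":-0.95,"dz":0,"rx":0,"ry":0,"rz":0},{"fingers":-1,"dx":0.02,"dy":-0.95,"dz":0,"rx":0,"ry":0,"rz":0},{"fingers":-1,"dx":0.02,"dy":-0.95,"dz":0,"rx":0,"ry":0,"rz":0},{"fingers":-1,"dx":0.02,"dy":-0.95,"dz":0,"rx":0,"ry":0,"rz":0},{"fingers":-1,"dx":0.02,"dy":-0.95,"dz":0,"rx":0,"ry":0,"rz":0},{"fingers":-1,"dx":0.02,"dy":-0.95,"dz":0,"rx":0,"ry":0,"rz":0},{"fingers":-1,"dx":0,"dy":0,"dz":0.2,"rx":0,"ry":0,"rz":-0.98},{"fingers":-1,"dx":0,"dy":0,"dz":0.2,"rx":0,"ry":0,"rz":-0.98},{"fingers":-1,"dx":0,"dy":0,"dz":0.2,"rx":0,"ry":0,"rz":-0.98},{"fingers":-1,"dx":0,"dy":0,"dz":0.2,"rx":0,"ry":0,"rz":-0.98},{"fingers":-1,"dx":0,"dy":0,"dz":0.2,"rx":0,"ry":0,"rz":-0.98}]}}

```text
time_s: 34.88
tool_pos: [0.4252, 0.1406, 0.0967]
tool_rot: [-180.0, 0.0, 132.7]
force: [0.0, -0.1, 0.1]
grip_width: 0.0873
```

{"op": "carry_out", "data": {"plan": [{"fingers":-1,"dx":0,"dy":0,"dz":0.2,"rx":0,"ry":0,"rz":-0.98},{"fingers":-1,"dx":0,"dy":0,"dz":0.2,"rx":0,"ry":0,"rz":-0.98},{"fingers":-1,"dx":0,"dy":0,"dz":0.2,"rx":0,"ry":0,"rz":-0.96},{"fingers":-1,"dx":0,"dy":0,"dz":0,"rx":0,"ry":0,"rz":0},{"fingers":-1,"dx":0,"dy":0,"dz":0,"rx":0,"ry":0,"rz":0}]}}

```text
time_s: 35.5
tool_pos: [0.4254, 0.1407, 0.0791]
tool_rot: [-180.0, 0.0, 161.4]
force: [0.4, 0.4, 0.6]
grip_width: 0.0871
```

```bash
python3 look.py scene s19 160 200 130 100 6; python3 go.py 427 142 16 161.5
```

```text
t 35.55 pos [425.5 140.6  79.1] rot [-1.8000e+02  3.0000e-02  1.6138e+02] w 86.9 F [ 0.  -0.1  0. ] q [ 44.   7. -68. 119.   8.  59.  44.]
rz total -0.012 dx -0.033 dy 0.059 dz 2.104 tilt rx,ry?
```

View pics/s19c.png

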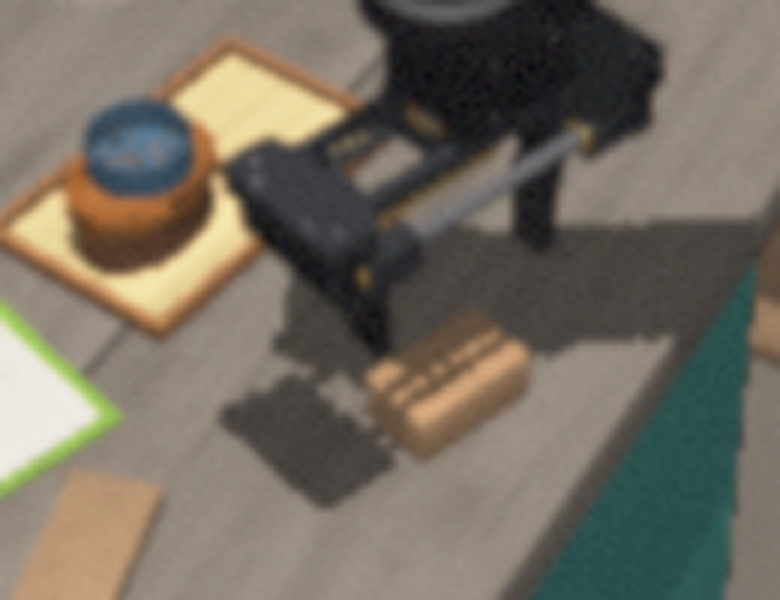

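{"op": "carry_out", "data": {"plan": [{"fingers":-1,"dx":-0.03,"dy":0.06,"dz":0.6,"rx":0,"ry":0,"rz":0},{"fingers":-1,"dx":0,"dy":0,"dz":0.6,"rx":0,"ry":0,"rz":0},{"fingers":-1,"dx":0,"dy":0,"dz":0.2,"rx":0,"ry":0,"rz":0},{"fingers":-1,"dx":0,"dy":0,"dz":0,"rx":0,"ry":0,"rz":0}]}}

```text
time_s: 36.05
tool_pos: [0.4267, 0.1422, 0.0369]
tool_rot: [180.0, -0.0, 161.5]
force: [-0.3, -0.1, 0.7]
grip_width: 0.0871
```

```bash
python3 look.py scene s20 160 200 130 100 6; python3 go.py 427 142 16 161.5
```

```text
t 36.1 pos [427.  142.3  37.3] rot [1.7999e+02 3.0000e-02 1.6150e+02] w 87.1 F [ 0.6  0.4 -0.1] q [ 39.  13. -65. 120.  15.  55.  38.]
rz total -0.0 dx -0.001 dy -0.009 dz 0.709 tilt rx,ry?
```

View pics/s20c.png

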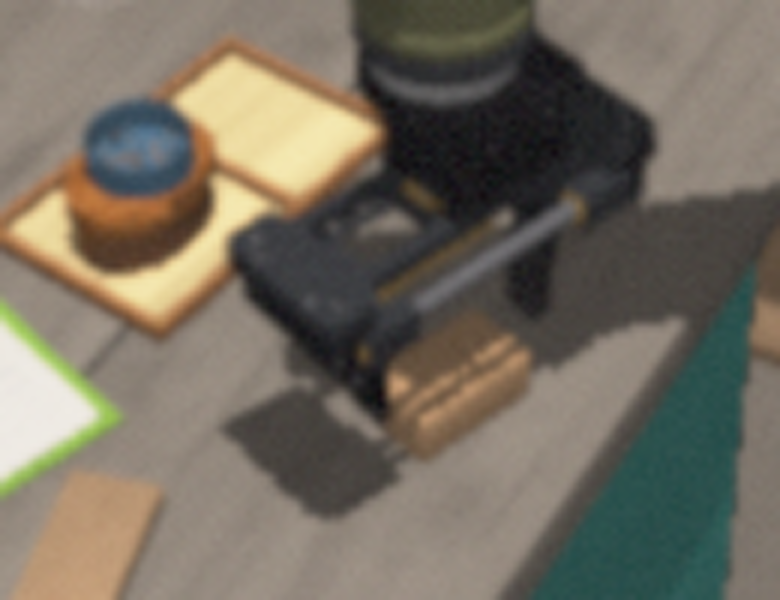

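{"op": "carry_out", "data": {"plan": [{"fingers":-1,"dx":0,"dy":0,"dz":0.3,"rx":0,"ry":0,"rz":0},{"fingers":-1,"dx":0,"dy":0,"dz":0.25,"rx":0,"ry":0,"rz":0},{"fingers":-1,"dx":0,"dy":0,"dz":0.15,"rx":0,"ry":0,"rz":0},{"fingers":1,"dx":0,"dy":0,"dz":0,"rx":0,"ry":0,"rz":0},{"fingers":1,"dx":0,"dy":0,"dz":0,"rx":0,"ry":0,"rz":0},{"fingers":1,"dx":0,"dy":0,"dz":0,"rx":0,"ry":0,"rz":0},{"fingers":1,"dx":0,"dy":0,"dz":0,"rx":0,"ry":0,"rz":0},{"fingers":1,"dx":0,"dy":0,"dz":0,"rx":0,"ry":0,"rz":0}], "force": 15}}

```text
time_s: 37.1
tool_pos: [0.4269, 0.1421, 0.016]
tool_rot: [180.0, 0.0, 161.5]
force: [0.3, 1.2, 0.2]
grip_width: 0.0678
```

```bash
python3 look.py scene s21 160 200 130 100 6; python3 go.py 612.3 21.4 90 83.3
```

```text
t 37.15 pos [426.9 142.1  16. ] rot [1.8000e+02 2.0000e-02 1.6151e+02] w 67.6 F [ 0.1 -0.5  0.9] q [ 37.  16. -63. 121.  18.  53.  35.]
rz total 7.821 dx -3.273 dy 6.606 dz -2.468 tilt rx,ry?
```

View pics/s21c.png

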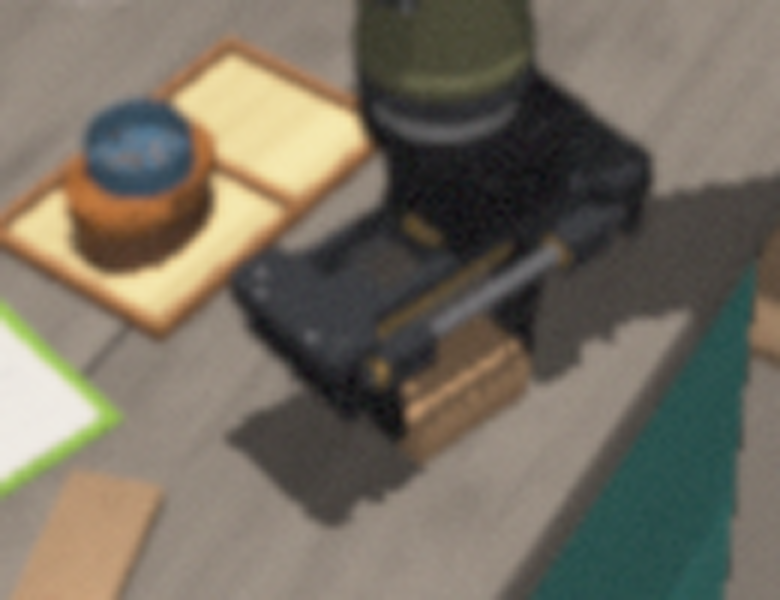

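{"op": "carry_out", "data": {"plan": [{"fingers":1,"dx":0,"dy":0,"dz":-0.4,"rx":0,"ry":0,"rz":0},{"fingers":1,"dx":0,"dy":0,"dz":-0.7,"rx":0,"ry":0,"rz":0},{"fingers":1,"dx":0,"dy":0,"dz":-0.8,"rx":0,"ry":0,"rz":0.5},{"fingers":1,"dx":0,"dy":0,"dz":-0.5,"rx":0,"ry":0,"rz":0.98},{"fingers":1,"dx":0,"dy":0,"dz":0,"rx":0,"ry":0,"rz":0.98},{"fingers":1,"dx":0,"dy":0,"dz":0,"rx":0,"ry":0,"rz":0.98},{"fingers":1,"dx":0,"dy":0,"dz":0,"rx":0,"ry":0,"rz":0.98},{"fingers":1,"dx":0,"dy":0,"dz":0,"rx":0,"ry":0,"rz":0.98},{"fingers":1,"dx":0,"dy":0,"dz":0,"rx":0,"ry":0,"rz":0.98},{"fingers":1,"dx":0,"dy":0,"dz":0,"rx":0,"ry":0,"rz":0.98},{"fingers":1,"dx":0,"dy":0,"dz":0,"rx":0,"ry":0,"rz":0.46}]}}

```text
time_s: 38.52
tool_pos: [0.4268, 0.1422, 0.0884]
tool_rot: [180.0, 0.0, 83.1]
force: [-0.2, 0.6, -0.6]
grip_width: 0.068
```

```bash
python3 go.py 612.3 21.4 60 83.3
```

```text
t 38.52 pos [426.8 142.2  88.4] rot [1.7997e+02 1.0000e-02 8.3150e+01] w 68.0 F [-0.2  0.6 -0.6] q [ 37.   5. -60. 118.   5.  60. -32.]
rz total -0.015 dx -3.278 dy 6.612 dz 0.948 tilt rx,ry?
```

{"op": "carry_out", "data": {"plan": [{"fingers":1,"dx":-0.47,"dy":0.945,"dz":0,"rx":0,"ry":0,"rz":0},{"fingers":1,"dx":-0.47,"dy":0.945,"dz":0,"rx":0,"ry":0,"rz":0},{"fingers":1,"dx":-0.47,"dy":0.945,"dz":0,"rx":0,"ry":0,"rz":0},{"fingers":1,"dx":-0.47,"dy":0.945,"dz":0,"rx":0,"ry":0,"rz":0},{"fingers":1,"dx":-0.47,"dy":0.945,"dz":0,"rx":0,"ry":0,"rz":0},{"fingers":1,"dx":-0.47,"dy":0.945,"dz":0,"rx":0,"ry":0,"rz":0},{"fingers":1,"dx":-0.46,"dy":0.92,"dz":0,"rx":0,"ry":0,"rz":0},{"fingers":1,"dx":0,"dy":0,"dz":0.5,"rx":0,"ry":0,"rz":0},{"fingers":1,"dx":0,"dy":0,"dz":0.7,"rx":0,"ry":0,"rz":0},{"fingers":1,"dx":0,"dy":0,"dz":0.3,"rx":0,"ry":0,"rz":0},{"fingers":1,"dx":0,"dy":0,"dz":0,"rx":0,"ry":0,"rz":0},{"fingers":1,"dx":0,"dy":0,"dz":0,"rx":0,"ry":0,"rz":0}]}}

```text
time_s: 40.02
tool_pos: [0.6118, 0.0217, 0.0433]
tool_rot: [180.0, 0.0, 83.4]
force: [-0.2, 0.2, -0.1]
grip_width: 0.0681
```

```bash
python3 look.py scene s22 140 150 130 100 6; python3 go.py 612.3 21.4 24 83.3
```

```text
t 40.08 pos [612.   21.6  43.5] rot [179.94   0.    83.34] w 67.8 F [-0.4  0.1 -0.3] q [ 33.  30. -48.  98.  25.  62. -29.]
rz total 0.004 dx -0.005 dy 0.01 dz 0.651 tilt rx,ry?
```

View pics/s22c.png

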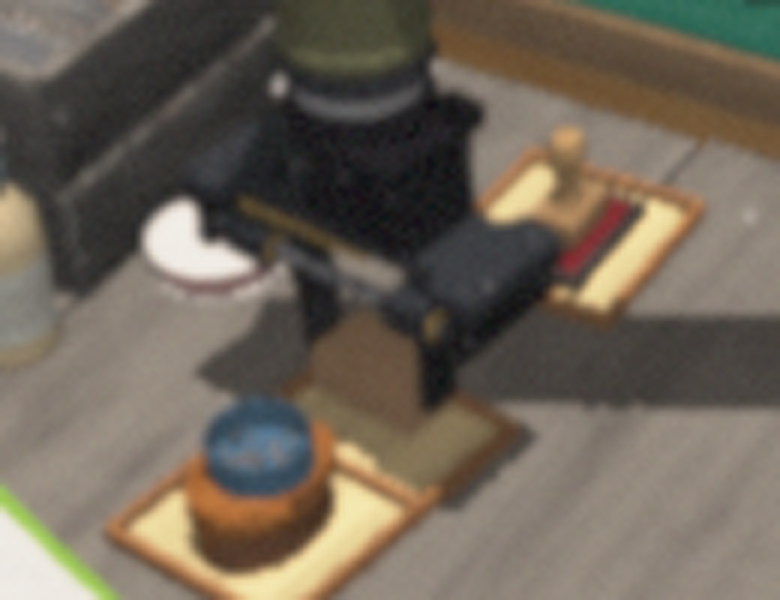

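{"op": "carry_out", "data": {"plan": [{"fingers":1,"dx":0,"dy":0,"dz":0.35,"rx":0,"ry":0,"rz":0},{"fingers":1,"dx":0,"dy":0,"dz":0.25,"rx":0,"ry":0,"rz":0},{"fingers":1,"dx":0,"dy":0,"dz":0.08,"rx":0,"ry":0,"rz":0},{"fingers":1,"dx":0,"dy":0,"dz":0,"rx":0,"ry":0,"rz":0},{"fingers":1,"dx":0,"dy":0,"dz":0.08,"rx":0,"ry":0,"rz":0},{"fingers":1,"dx":0,"dy":0,"dz":0.04,"rx":0,"ry":0,"rz":0},{"fingers":1,"dx":0,"dy":0,"dz":0,"rx":0,"ry":0,"rz":0}]}}

```text
time_s: 40.95
tool_pos: [0.612, 0.0213, 0.02]
tool_rot: [180.0, 0.0, 83.3]
force: [-2.1, -1.2, 7.3]
grip_width: 0.0682
```

Contact at the expected height; release and rise.

{"op": "carry_out", "data": {"plan": [{"fingers":-0.9,"dx":0,"dy":0,"dz":0,"rx":0,"ry":0,"rz":0},{"fingers":-0.9,"dx":0,"dy":0,"dz":0,"rx":0,"ry":0,"rz":0},{"fingers":-0.9,"dx":0,"dy":0,"dz":0,"rx":0,"ry":0,"rz":0},{"fingers":-0.9,"dx":0,"dy":0,"dz":-0.4,"rx":0,"ry":0,"rz":0},{"fingers":-0.9,"dx":0,"dy":0,"dz":-0.8,"rx":0,"ry":0,"rz":0},{"fingers":-0.9,"dx":0,"dy":0,"dz":-1,"rx":0,"ry":0,"rz":0},{"fingers":-0.9,"dx":0,"dy":0,"dz":-1,"rx":0,"ry":0,"rz":0},{"fingers":-0.9,"dx":0,"dy":-0.9,"dz":-0.5,"rx":0,"ry":0,"rz":0},{"fingers":-0.9,"dx":0,"dy":-1,"dz":0,"rx":0,"ry":0,"rz":0},{"fingers":-0.9,"dx":0,"dy":-1,"dz":0,"rx":0,"ry":0,"rz":0},{"fingers":-0.9,"dx":0,"dy":-1,"dz":0,"rx":0,"ry":0,"rz":0},{"fingers":-0.9,"dx":0,"dy":-1,"dz":0,"rx":0,"ry":0,"rz":0}]}}

```text
time_s: 42.45
tool_pos: [0.4649, 0.039, 0.1303]
tool_rot: [180.0, 0.0, 83.4]
force: [0.1, -0.1, 0.6]
grip_width: 0.0828
```

{"op": "carry_out", "data": {"plan": [{"fingers":-0.9,"dx":-1,"dy":0,"dz":0,"rx":0,"ry":0,"rz":0},{"fingers":-0.9,"dx":-1,"dy":0,"dz":0,"rx":0,"ry":0,"rz":0},{"fingers":-0.9,"dx":-1,"dy":0,"dz":0,"rx":0,"ry":0,"rz":0},{"fingers":-0.9,"dx":-1,"dy":0,"dz":0,"rx":0,"ry":0,"rz":0},{"fingers":-0.9,"dx":-1,"dy":0,"dz":0,"rx":0,"ry":0,"rz":0},{"fingers":-0.9,"dx":-1,"dy":0,"dz":0,"rx":0,"ry":0,"rz":0},{"fingers":-0.9,"dx":-1,"dy":0,"dz":0,"rx":0,"ry":0,"rz":0},{"fingers":-0.9,"dx":0,"dy":0,"dz":0,"rx":0,"ry":0,"rz":0}]}}

```text
time_s: 43.45
tool_pos: [0.4409, -0.1723, 0.1304]
tool_rot: [180.0, 0.0, 83.1]
force: [0.4, 0.8, -0.3]
grip_width: 0.0825
```

```bash
python3 look.py scene s23 130 160 160 120 5;python3 look.py top t23 130 130 170 100 4.5; python3 - <<'E'
from fit import *
t=ld('t23');s=ld('s23')
for n,p,zb in(('plain',(610,-172,1.5),0),('pad',(611,-171,1.5),.004),('stamp',(610,-171,1.5),.013),('div',(619,73,-6.6),0),('oval',(623,113,-7),.004),('tin',(623,113,0),.046),('block',(612,21.5,83),.004)):
    for l,V in(('top',[t]),('scene',[s])):
        b,f=fit2(n,V,(p[0]/1e3,p[1]/1e3,p[2]),zb); print(n,l,b.round(1),round(f,3))
E
```

```text
plain top [ 709.8 -174.2  -91. ] 0.658
plain scene [ 610.7 -170.2    1.7] 0.884
pad top [ 608.  -175.3    3. ] 0.588
pad scene [ 603.1 -161.    -1.7] 0.705
stamp top [ 612.4 -155.1   -4.5] 0.848
stamp scene [ 595.  -147.3   -5.1] 0.652
div top [619.7  71.5  -6.8] 0.777
div scene [616.8  75.2  -7.1] 0.887
oval top [624.4 112.4  -5.8] 0.412
oval scene [626.4 107.    7.9] 0.46
tin top [619.4 110.4   4.3] 0.601
tin scene [621.1 113.5  15.3] 0.64
block top [613.3  17.2  81.8] 0.603
block scene [610.8  18.3  84.4] 0.837
```

View pics/s23c.png

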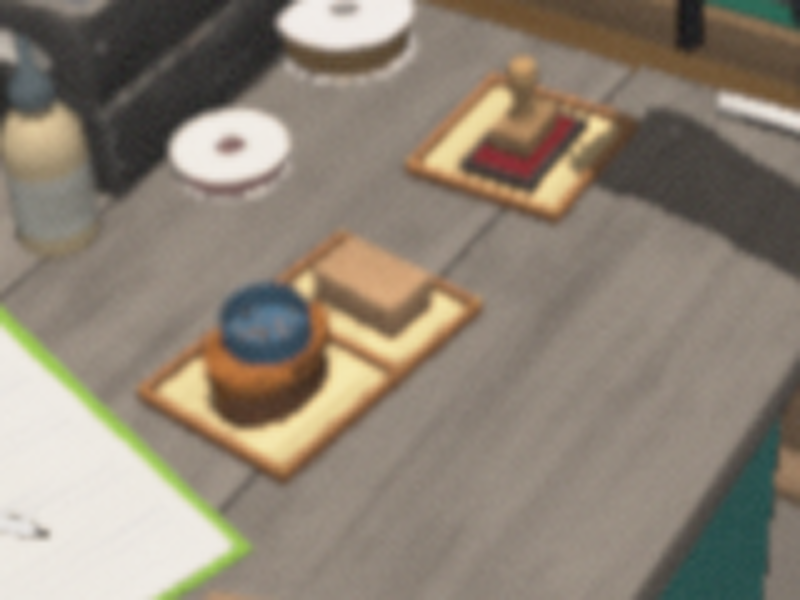

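View pics/t23c.png

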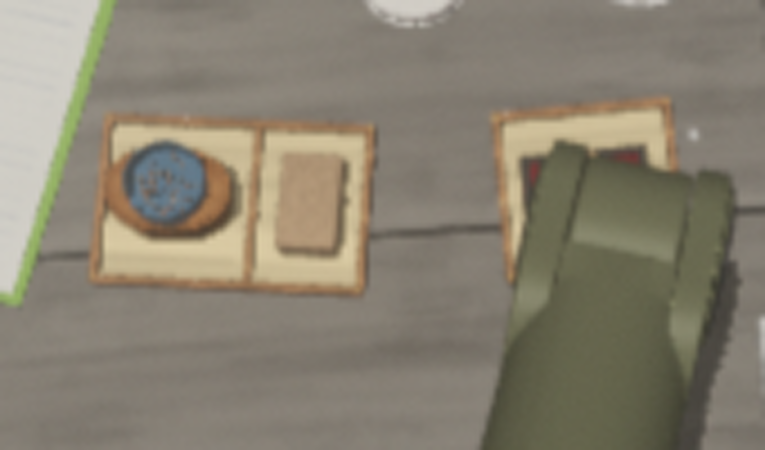

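```bash
python3 - <<'E'
from fit import *
t=ld('t23');s=ld('s23')
zb=dict(pad=.004,stamp=.013,oval=.004,tin=.046,block=.004)
F=dict(div=(618,74.8,-6.6),plain=(610,-171,1.5),pad=(610.5,-171,1.5),stamp=(610,-171,1.5),oval=(623,113,-6.7),tin=(623,113,0),block=(612,21.4,83.3))
overlay(s,F,'fs',(130,160,290,280),5,zb)
F2={k:(v[0]+1.8,v[1]-3.2,v[2]) for k,v in F.items()}
overlay(t,F2,'ft',(130,130,300,230),4.5,zb)
E
```

```text
(no output)
```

View pics/fs.png

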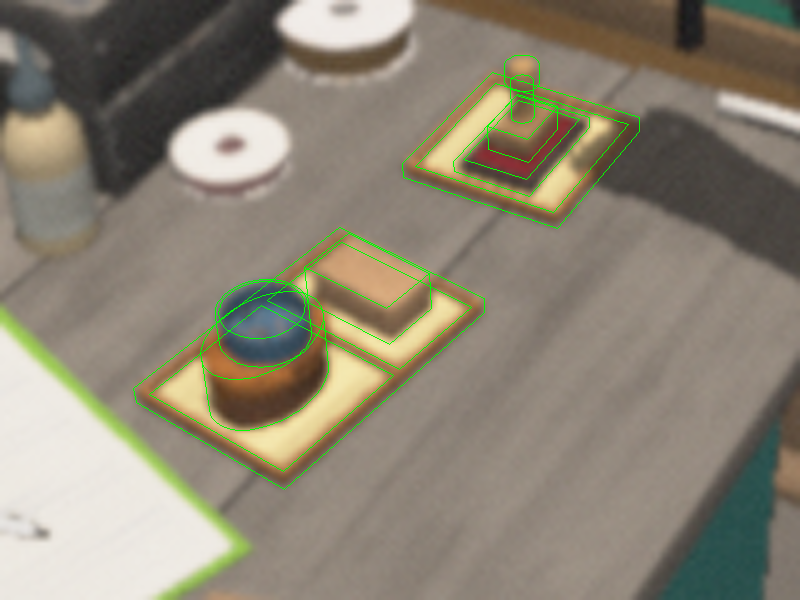

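View pics/ft.png

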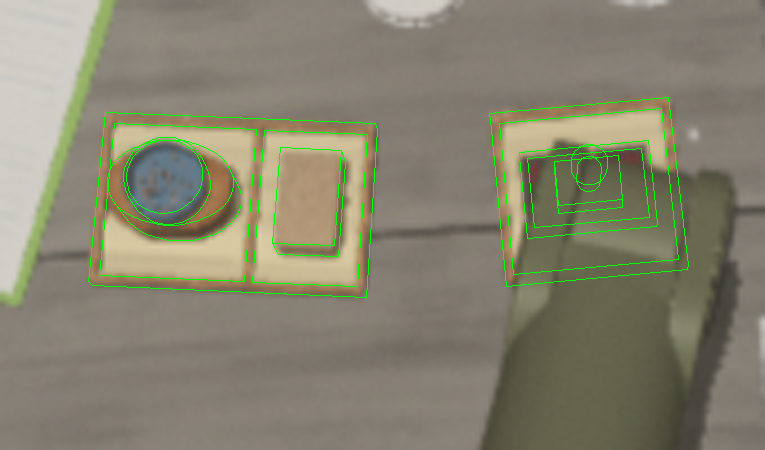

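```bash
python3 - <<'E'
from h import *
print(ticket.sign_off(), sensors.get_obs()['time_s'])
E
```

```text
the job is handed in; nothing more can be done
the job is handed in; nothing more can be done
```

Both kits are made up and the job is handed in, at about 44 s on the robot's clock against the 118 s limit.

- **Order:** I placed the ink pad, stamp, oval box, tack tin and sanding block, in that order.
- **Ink pad used:** I took the one at the front of the stand. Its outline fitted 60 × 90 mm; I did not measure the two pads on the green mat. I also did not do the separate listing and enlarged check of the candidates.
- **Placing:** Each thing was lowered until it touched. The stamp's touch was only a faint force reading. The box, tin and block touched within 1 mm of the expected height, and the pad about as expected. Forces read at the end of each move stayed under 10 N.
- **Last pictures:**
  - The stamp stands on the pad in the plain tray.
  - The tin sits on the lid of the oval box in the wider bay.
  - The block lies flat across the narrower bay.
  - The gripper was open and about 0.17 m clear of both kits.

**Checks that disagreed:**
- The two cameras differ by about 2–4 mm in position. I went with the scene camera, which agreed with where the gripper showed.
- The final automatic outline fits were poor, because neighbouring items and the arm got in the way. I relied instead on drawing the expected outlines over the pictures. They agreed to a few millimetres, except that the arm hid most of the stamping kit from the top camera.

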